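# Transfer sequenced bushes to the press rack

## Task

The four bushes on the loaded rack stand in the order in which they will be pressed, the first one beside the rack's upturned end plate. Move them one at a time, from the first to the last, over to the pins of the empty rack in the same order, so that the first again stands beside the end plate of its rack. Leave every bush standing upright over its pin, the same way up as before and fully down on the seat.

Things in the scene. Friction and masses are not known exactly. Their poses are not given: they have to be found in the camera images.
- short_bush_mid (a point): Upright black rubber bush with a steel sleeve, open right through; the shortest: plain, 46 mm outside diameter, 36 mm high, bore 30 mm. Point on its axis, half-way up (18 mm above its underside); z is its axis, up at the start. About 130 g. It starts centred over one of the four pins of loaded_rack; which one varies.
- long_bush_mid (a point): Upright black rubber bush with a steel sleeve, open right through; the tallest: plain and slim, 44 mm outside diameter, 72 mm high, bore 30 mm. Point on its axis, half-way up (36 mm above its underside); z is its axis, up at the start. About 220 g. It starts centred over one of the four pins of loaded_rack; which one varies.
- wide_bush_mid (a point): Upright black rubber bush with a steel sleeve, open right through; the widest: plain, 60 mm outside diameter over its whole height, 48 mm high, bore 34 mm. Point on its axis, half-way up (24 mm above its underside); z is its axis, up at the start. About 260 g. It starts centred over one of the four pins of loaded_rack; which one varies.
- flanged_bush_mid (a point): Upright black rubber bush with a steel sleeve, open right through; the one with a flange: 58 mm high, 42 mm outside diameter, but 60 mm over the lowest 10 mm (the flange, which stays at the bottom); bore 30 mm. Point on its axis, half-way up (29 mm above its underside); z is its axis, up at the start. About 200 g. It starts centred over one of the four pins of loaded_rack; which one varies.
- loaded_rack: Fixed steel rack that holds the bushes at the start, 316 x 80 mm. Four white discs, tops 33 mm above the bench, each with a pin 12 mm thick, 26 mm high. At its +y end an upturned end plate (4 mm thick, at y = 158 mm) with black edging rises 80 mm above the bench. Origin: centre of underside; first to fourth place at y = +112.5, +37.5, -37.5, -112.5 mm, x = 0. Racks vary in place, yaw and side.
- seat1_top (a point): The first seat of the other, empty rack (same make as loaded_rack, fixed, turned roughly end for end), counted from its end plate: the one beside the end plate. Point: centre of the white disc's top face, 33 mm above the bench; a 12 mm pin rises 26 mm from it. Seats 75 mm apart; y points along the row to the end plate, x across it, z up.
- seat2_top (a point): The second seat of the other, empty rack (same make as loaded_rack, fixed, turned roughly end for end), counted from its end plate. Point: centre of the white disc's top face, 33 mm above the bench; a 12 mm pin rises 26 mm from it. Seats 75 mm apart; y points along the row to the end plate, x across it, z up.
- seat3_top (a point): The third seat of the other, empty rack (same make as loaded_rack, fixed, turned roughly end for end), counted from its end plate. Point: centre of the white disc's top face, 33 mm above the bench; a 12 mm pin rises 26 mm from it. Seats 75 mm apart; y points along the row to the end plate, x across it, z up.
- seat4_top (a point): The fourth seat of the other, empty rack (same make as loaded_rack, fixed, turned roughly end for end), counted from its end plate. Point: centre of the white disc's top face, 33 mm above the bench; a 12 mm pin rises 26 mm from it. Seats 75 mm apart; y points along the row to the end plate, x across it, z up.
Things that resemble listed ones, but are neither listed nor needed, are in the scene too. Leave any pink or purple look-alike of the part that bears flanged_bush_mid alone. Leave any blue or pink look-alike of the part that bears long_bush_mid alone.

How it is judged:
By the outcome, as a careful person would: the job done as asked, in the order asked, and still so for the second after the job is handed in, with the robot touching nothing.
It also fails if it takes over 104 s, if anything falls off the work surface, if the arm or the gripper's body presses on something with over 40 N, if the wrist force passes 120 N, or if a joint passes its speed limit or range.

## Robot

A 7-joint arm with a two-finger parallel gripper is mounted at the origin on the work surface. World frame = base frame: x ahead of the robot, y to its left, z up, the work surface at z = 0. Lengths are in m, angles in rad, forces in N, time in s.
With the tool pointing down it reaches from about 0.425 to 1.025 m from the base axis. Payload 9.4 kg.
Tool frame: the origin (TCP) lies between the finger pads; the fingertips stand 8 mm ahead of it and the grasp point (between the pads) lies 11 mm behind it; x points along the fingers, z is the direction in which the jaws open and shut, and the axes are right-handed (so a half turn about x gives the same grasp; the last joint's range is limited). The gripper opens to 85 mm and grips with 20 to 120 N. Pads are 22 mm wide; open, the fingers measure 114 mm over their backs; the gripper's body (76 mm by 85 mm) begins 54 mm behind the grasp point. The pads swing forward as they close: fully open they stand 13 mm farther back than shut.
Start: joints at [-1.244, 0.599, -0.003, 1.599, 0.002, 0.943, -0.08], TCP at [0.285, 0.667, 0.239] pointing down, gripper open.
Joint ranges: [-2.57, 2.57], [-0.35, 1.97], [-1.29, 1.29], [0.11, 2.56], [-1.05, 4.19], [0.11, 1.86], [-2.63, 2.63]. Speed limits (rad/s): [2.22, 2.22, 3.01, 3.01, 3.14, 3.14, 3.14].

## Interface

Orientations are given as a unit quaternion [w, x, y, z].
In Python, from plant import state, imaging, close_job, boxes_of, regions_of, tip_of gives the robot as it stands. The module is installed in compiled form; this text tells all that it offers.
- The arm moves only by the tool apply_moves, never from a script. Its argument "deltas" is a list of rows, each an object with "angular": the turn, a rotation vector about the tool's x, y, z in rad, a list of three; "dp": the shift along the tool's x, y, z in cm, a list of three; "hand": the finger opening in cm, from 0 to 8.54. A call has exactly 5 rows; each row shifts and turns the commanded pose from where the row before left it, along the tool's axes as they then stand; what a row does not reach is not made up. A row lasts 1/8 s, in which the tool goes at most 62.5 mm and 10.7 degrees, less where a joint would pass 70% of its speed; a pose out of reach is approached as far as the arm can. A call with a gripper value outside its range is refused whole. The fingers move at their own pace and stop on an object; "squeeze" is the grip in N (left out, the last holds). Time passes only in rows, so rows that do not move let the fingers close, or fill a call up. It gives the time, the measured TCP pose, the force and the opening at its end, in the units of the state.
- state(): the state, without advancing time (a new reading comes with each control period).
- imaging.camera(name): name is "side" or "top" or "wrist"; returns (picture, depth): 400x640x3 uint8, blue, green, red; 400x640 float32, m along the optical axis (not along the pixel's ray), 0 where there is no reading.
- imaging.calibration(name): a dict with "mtx" (3x3 intrinsics, pixels), "origin" and "rotation" of the camera in the world. Camera axes: x right, y down, z forward; pixel columns grow to the right and rows downward; lengths in m; the calibration is good to about 2 mm. A picture is of the moment at which its call begins: read the wrist's pose just before it. calibration takes no time and is no camera call; for the wrist camera it gives the pose at the moment of the call.
- close_job(): hands the job in, once; it reports no verdict.
Trained networks look in the newest picture that a camera, given by its name, has taken for a name from the list of things; names that differ only in an ending like _2 or _b are one class to them, and where a whole thing is asked for, a point or a joint stands for the part that bears it (a point fixed in the world has none). Each returns a list of dicts, best first, with "p" (0 to 1); they miss things now and then, are a little off and sometimes report something else, mostly with a low value. They report only what shows in the picture. A call takes as long as a camera call. They do not tell look-alikes from the thing itself.
- boxes_of(camera, label): "rect" ([left, top, right, bottom] in pixels, round what is visible of it).
- regions_of(camera, label): "region" (400x640 bool, what is visible of it) and "rect" ([left, top, right, bottom] in pixels, round what is visible of it).
- tip_of(camera, label): "position" ([column, row] in pixels: a listed point, or the origin of a listed thing).
The state is a dict: "time": time; "joints": joint angles; "qd": joint speeds; "effort": joint torques, N m; "ee_pos": TCP position; "eef_rot": TCP orientation; "ft_force": force on the tool from outside, world axes, zero at the start; "moment": the same for the moment, N m; "gripper_width": finger opening in m.
Only numpy, scipy, OpenCV 4.12 (cv2) and the standard library are available. Lean on these libraries where they do the work, as an engineer would, in place of code of your own. Each camera call takes 0.05 s, during which the arm holds its last target.

## Working session

There is one attempt and no reset: what is moved stays moved. The work goes in short steps, Python scripts to look and compute and a tool call to move; the robot and the scene stay as the last step left them, time stands still between calls to the robot, and variables do not carry over. Pictures are saved under pics/ and viewed, and the job is handed in when it is done.

Besides the shell and the picture viewer there is one more tool, called as name([rows], argument=value, ...), one row to a line, values as JSON. apply_moves: Moves the arm, as the interface text tells. Its arguments: {"type":"object","properties":{"deltas":{"type":"array"},"squeeze":{"type":"number"}},"required":["deltas"]}

```bash
mkdir -p pics; ls; python3 - <<'E'
from plant import state, imaging
import cv2
print(state())
for n in ["side","top","wrist"]:
    p,d=imaging.camera(n); cv2.imwrite(f"pics/{n}0.png",p); c=imaging.calibration(n); print(n,c)
E
```

```text
pics
{'time': 0.0, 'joints': array([-1.24370594,  0.6001427 , -0.00256039,  1.60016379,  0.00180412,
        0.94288008, -0.07979671]), 'qd': array([-6.27714119e-05, -5.10940804e-04, -1.50887322e-03,  6.26084909e-04,
       -1.00843873e-03, -2.74781294e-05, -4.16942038e-04]), 'effort': array([ 9.72620110e-04, -7.76472545e+01,  1.56549364e+00, -2.57976133e+01,
        1.23101310e-02,  9.49690060e-03,  6.69413495e-06]), 'ee_pos': array([0.28467757, 0.66625555, 0.23839188]), 'eef_rot': array([ 0.58965116, -0.3899539 ,  0.5905326 ,  0.38925405]), 'ft_force': array([0.04793012, 0.23217698, 0.1552564 ]), 'moment': array([-0.01854581,  0.00543899, -0.01272555]), 'gripper_width': 0.08542134697249922}
side {'mtx': array([[407.76969662,   0.        , 328.68914957],
       [  0.        , 407.76969662, 195.79416661],
       [  0.        ,   0.        ,   1.        ]]), 'origin': array([ 0.06883521, -0.63736717,  0.89812223]), 'rotation': array([-0.35519188,  0.88836165, -0.27203757,  0.10318847])}
top {'mtx': array([[466.11409926,   0.        , 333.34797244],
       [  0.        , 466.11409926, 203.85034026],
       [  0.        ,   0.        ,   1.        ]]), 'origin': array([ 0.35377783, -0.01531206,  1.10011471]), 'rotation': array([-0.0571421 ,  0.70931874, -0.70137058,  0.04100006])}
wrist {'mtx': array([[301.15867757,   0.        , 320.53839272],
       [  0.        , 301.15867757, 202.93826858],
       [  0.        ,   0.        ,   1.        ]]), 'origin': array([0.20762896, 0.70087305, 0.37271281]), 'rotation': array([0.13606198, 0.82312448, 0.5440832 , 0.08903195])}
```

View pics/side0.png

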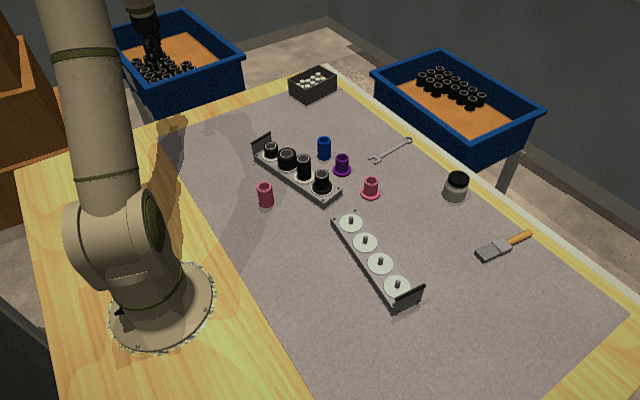

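View pics/top0.png

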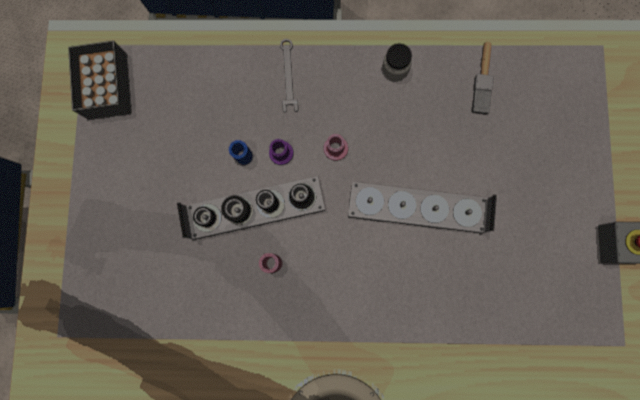

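View pics/wrist0.png

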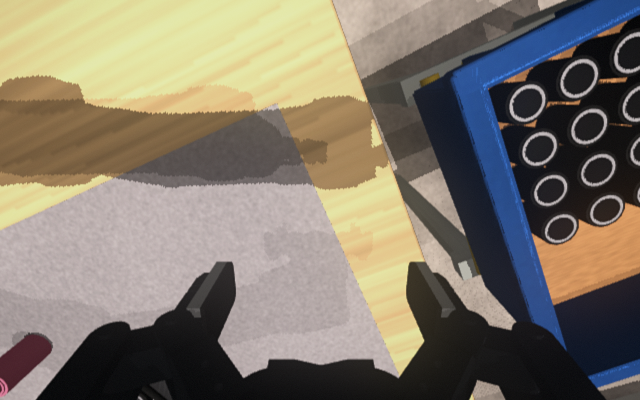

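The side view shows the loaded rack at about (295,170) and the empty one at about (375,260), with the look-alikes near them. In the top view the bushes are at about (204,216), (236,209), (266,200) and (301,195), and the empty seats are at (468,212), (435,208), (402,204) and (370,201). Next I'll measure these.

```bash
cat > h.py <<'E'
import numpy as np, cv2
from scipy.spatial.transform import Rotation as R
from plant import state, imaging, close_job, boxes_of, regions_of, tip_of
def rot(q): return R.from_quat([q[1],q[2],q[3],q[0]]).as_matrix()
def cal(n):
    c=imaging.calibration(n); return c['mtx'],np.array(c['origin']),rot(c['rotation'])
def atz(c,uv,z):
    K,o,M=c; r=M@np.linalg.inv(K)@np.array([uv[0],uv[1],1.]); return o+r*(z-o[2])/r[2]
def cloud(c,d):
    K,o,M=c; v,u=np.mgrid[0:400,0:640]
    P=np.stack([(u-K[0,2])/K[0,0]*d,(v-K[1,2])/K[1,1]*d,d],-1)
    W=P@M.T+o; W[d<=0]=np.nan; return W
def proj(c,X):
    K,o,M=c; p=K@(M.T@(np.array(X)-o)); return p[:2]/p[2]
E
python3 - <<'E'
from h import *
p,d=imaging.camera("top"); c=cal("top"); W=cloud(c,d)
cv2.imwrite("pics/topz.png",cv2.resize(p[160:260,160:520],None,fx=2.2,fy=2.2,interpolation=cv2.INTER_CUBIC))
for n,h in [("short_bush_mid",.018),("long_bush_mid",.036),("wide_bush_mid",.024),("flanged_bush_mid",.029)]:
    for t in tip_of("top",n)[:3]:
        print(n,np.round(t['p'],2),np.round(t['position'],1),atz(c,t['position'],.033+h).round(4))
    for t in boxes_of("top",n)[:3]: print('   box',np.round(t['p'],2),np.round(t['rect'],0))
for i in range(1,5):
    for t in tip_of("top",f"seat{i}_top")[:2]:
        print(i,np.round(t['p'],2),np.round(t['position'],1),atz(c,t['position'],.033).round(4))
for t in tip_of("top","loaded_rack")[:2]: print('rack',np.round(t['p'],2),np.round(t['position'],1),atz(c,t['position'],0).round(4))
p,d=imaging.camera("side"); c=cal("side")
for n,h in [("short_bush_mid",.018),("long_bush_mid",.036),("wide_bush_mid",.024),("flanged_bush_mid",.029)]:
    for t in tip_of("side",n)[:3]:
        print(n,np.round(t['p'],2),np.round(t['position'],1),atz(c,t['position'],.033+h).round(4))
cv2.imwrite("pics/sidez.png",cv2.resize(p[120:320,230:440],None,fx=3,fy=3,interpolation=cv2.INTER_CUBIC)[:600])
for u,v in [(204,216),(236,209),(266,200),(301,195),(280,180)]:
    w=W[v-14:v+15,u-14:u+15].reshape(-1,3); print(u,v,np.nanpercentile(w[:,2],[50,80,95,99]).round(4))
E
```

```text
short_bush_mid 0.89 [201.1 215. ] [0.4717 0.3109 0.051 ]
   box 0.52 [192. 205. 217. 228.]
   box 0.39 [454. 195. 480. 226.]
long_bush_mid 0.85 [267.6 261.3] [0.3686 0.1525 0.069 ]
long_bush_mid 0.83 [240.9 151.3] [0.6168 0.2216 0.069 ]
long_bush_mid 0.8 [264.3 198.4] [0.5087 0.1644 0.069 ]
   box 0.65 [259. 252. 284. 272.]
   box 0.63 [230. 142. 254. 165.]
wide_bush_mid 0.63 [236.1 210. ] [0.4833 0.2298 0.057 ]
wide_bush_mid 0.49 [255.1 209.6] [0.4846 0.1866 0.057 ]
   box 0.57 [220. 193. 252. 223.]
flanged_bush_mid 0.82 [300.7 194.5] [0.5194 0.0834 0.062 ]
flanged_bush_mid 0.78 [336.3 145.4] [0.634  0.0044 0.062 ]
flanged_bush_mid 0.61 [277.2 151.9] [0.6177 0.1396 0.062 ]
   box 0.93 [266. 139. 293. 164.]
   box 0.87 [325. 136. 348. 159.]
   box 0.8 [291. 184. 316. 208.]
1 0.73 [468.2 211.6] [ 0.4879 -0.2993  0.033 ]
2 0.96 [434.  208.9] [ 0.4934 -0.2214  0.033 ]
3 0.84 [402.9 204.7] [ 0.5024 -0.1502  0.033 ]
4 0.66 [370.4 200.1] [ 0.5124 -0.0755  0.033 ]
4 0.6 [300.  195.5] [0.5217 0.0878 0.033 ]
rack 0.9 [256.2 207.5] [0.4969 0.1952 0.    ]
short_bush_mid 0.7 [269.5 148.2] [0.4681 0.3162 0.051 ]
long_bush_mid 0.87 [266.5 192. ] [0.3616 0.1305 0.069 ]
long_bush_mid 0.76 [299.8 165.9] [0.4959 0.1709 0.069 ]
long_bush_mid 0.62 [324.5 149.6] [0.5988 0.192  0.069 ]
wide_bush_mid 0.84 [287.5 162.2] [0.4794 0.2186 0.057 ]
flanged_bush_mid 0.91 [319.4 182.3] [0.5101 0.0847 0.062 ]
flanged_bush_mid 0.86 [337.3 166.4] [0.5921 0.1115 0.062 ]
flanged_bush_mid 0.83 [368.3 187.3] [ 0.6151 -0.0119  0.062 ]
204 216 [0.0342 0.0661 0.0695 0.0715]
236 209 [0.0693 0.0804 0.0824 0.0838]
266 200 [0.0348 0.101  0.1058 0.1073]
301 195 [0.0414 0.0756 0.0912 0.0937]
280 180 [0.0024 0.0314 0.0905 0.1058]
```

View pics/topz.png

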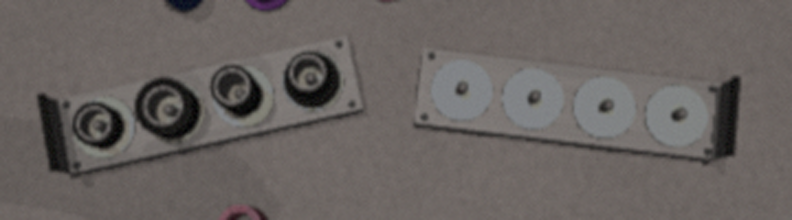

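View pics/sidez.png

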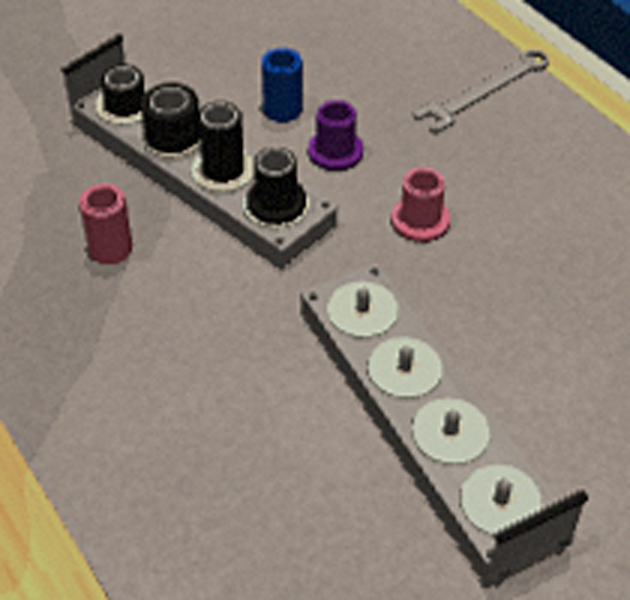

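The order is short, wide, long, flanged, and the measured top heights match. Next I'll refine the two rows.

```bash
cat > fit.py <<'E'
from h import *
def seats(cam,pic,c,guess):
    out=[]
    K,o,M=c
    for g in guess:
        u,v=proj(c,[*g,.033]).round().astype(int)
        m=np.zeros((400,640),np.uint8); 
        s=22
        sub=pic[v-s:v+s,u-s:u+s].min(2).astype(np.uint8)
        t,b=cv2.threshold(sub,0,255,cv2.THRESH_OTSU)
        n,l,st,ce=cv2.connectedComponentsWithStats(b)
        k=1+np.argmax(st[1:,4]); cs,_=cv2.findContours((l==k).astype(np.uint8),cv2.RETR_EXTERNAL,cv2.CHAIN_APPROX_NONE)
        ct=max(cs,key=len); hull=cv2.convexHull(ct)
        pts=np.array([atz(c,(q[0][0]+u-s,q[0][1]+v-s),.033)[:2] for q in ct])
        e=cv2.fitEllipse(hull if len(hull)>=5 else ct)
        W=atz(c,(e[0][0]+u-s,e[0][1]+v-s),.033); out.append(W[:2]); print(cam,t,st[k,4],np.round(e,1) if 0 else '',W.round(4), 'r',np.linalg.norm(pts-W[:2],axis=1).mean().round(4))
    return np.array(out)
def row(P,):
    # P in order first..fourth; returns centre, dir
    s=np.array([112.5,37.5,-37.5,-112.5])/1000
    c=P.mean(0); d=(P*s[:,None]).sum(0); L=np.linalg.norm(d)/(s@s); d/=np.linalg.norm(d)
    Q=c+s[:,None]*d; print('scale',L.round(3),'yaw',np.degrees(np.arctan2(d[1],d[0])).round(2),'res mm',((P-Q)*1000).round(1).tolist()); return Q
E
python3 - <<'E'
from fit import *
gs=[(.4879,-.2993),(.4934,-.2214),(.5024,-.1502),(.5124,-.0755)]
gb=[(.4717,.3109),(.4833,.2298),(.5087,.1644),(.5194,.0834)]; H=[.069,.081,.105,.091]; RR=[.023,.03,.022,.021]
for cam in ["top","side"]:
    p,d=imaging.camera(cam); c=cal(cam); W=cloud(c,d)
    P=seats(cam,p,c,gs); print(row(P).round(4).tolist())
    B=[]
    for g,h,r in zip(gb,H,RR):
        m=(np.abs(W[...,2]-h)<.006)&(np.linalg.norm(W[...,:2]-np.array(g),axis=-1)<.036)
        uv=np.argwhere(m)[:,::-1].astype(np.int32)
        hull=cv2.convexHull(uv); mo=cv2.moments(hull)
        X=atz(c,(mo['m10']/mo['m00'],mo['m01']/mo['m00']),h); B.append(X[:2]); print('bush',X.round(4),m.sum(),'z',np.median(W[m][:,2]).round(4))
    print(row(np.array(B)).round(4).tolist())
E
```

```text
top 84.0 1524  [ 0.5015 -0.2953  0.033 ] r 0.0508
top 103.0 1420  [ 0.4954 -0.2189  0.033 ] r 0.0499
top 105.0 1420  [ 0.5031 -0.147   0.033 ] r 0.0498
top 105.0 1327  [ 0.5109 -0.078   0.033 ] r 0.0489
scale 0.967 yaw -92.83 res mm [[4.3, 1.8], [-5.5, 3.3], [-1.5, 0.4], [2.6, -5.5]]
[[0.4972, -0.2971], [0.5009, -0.2222], [0.5046, -0.1473], [0.5083, -0.0724]]
bush [0.4678 0.3084 0.069 ] 203 z 0.0679
bush [0.4855 0.2289 0.081 ] 390 z 0.0801
bush [0.5028 0.156  0.105 ] 182 z 0.1039
bush [0.5199 0.0835 0.091 ] 144 z 0.0901
scale 1.024 yaw 103.08 res mm [[-0.8, 4.7], [-0.0, -1.8], [0.3, -1.7], [0.5, -1.1]]
[[0.4686, 0.3038], [0.4855, 0.2307], [0.5025, 0.1577], [0.5195, 0.0846]]
side 97.0 1246  [ 0.5127 -0.269   0.033 ] r 0.0553
side 101.0 1603  [ 0.5127 -0.2077  0.033 ] r 0.0649
side 101.0 1595  [ 0.524  -0.1346  0.033 ] r 0.0697
side 97.0 1589  [ 0.5327 -0.0703  0.033 ] r 0.0732
scale 0.898 yaw -96.09 res mm [[4.1, 13.2], [-3.9, -0.0], [-0.5, -1.4], [0.3, -11.7]]
[[0.5086, -0.2823], [0.5166, -0.2077], [0.5245, -0.1331], [0.5325, -0.0585]]
bush [0.4653 0.3022 0.069 ] 105 z 0.0696
bush [0.4823 0.23   0.081 ] 179 z 0.0818
bush [0.4989 0.156  0.105 ] 97 z 0.1052
bush [0.5165 0.0846 0.091 ] 100 z 0.0909
scale 0.995 yaw 103.19 res mm [[0.2, -0.6], [0.1, 0.3], [-0.4, -0.7], [0.1, 1.0]]
[[0.4651, 0.3027], [0.4822, 0.2297], [0.4993, 0.1567], [0.5164, 0.0837]]
```

```bash
python3 - <<'E'
from fit import *
gs=[(.4879,-.2993),(.4934,-.2214),(.5024,-.1502),(.5124,-.0755)]
for cam in ["top","side"]:
    p,d=imaging.camera(cam); c=cal(cam); P=[]
    for g in gs:
        u,v=proj(c,[*g,.033]).round().astype(int); s=22
        sub=p[v-s:v+s,u-s:u+s].min(2)
        t=np.percentile(sub,95)*.5+np.percentile(sub,50)*.5; t=max(t,.83*np.percentile(sub,97))
        n,l,st,ce=cv2.connectedComponentsWithStats((sub>t).astype(np.uint8)); k=l[s-4:s+5,s-4:s+5]; k=np.bincount(k[k>0]).argmax()
        cs,_=cv2.findContours((l==k).astype(np.uint8),cv2.RETR_EXTERNAL,cv2.CHAIN_APPROX_NONE)
        h=cv2.convexHull(max(cs,key=len)); mo=cv2.moments(h); X=atz(c,(mo['m10']/mo['m00']+u-s,mo['m01']/mo['m00']+v-s),.033)
        pts=np.array([atz(c,(q[0][0]+u-s,q[0][1]+v-s),.033)[:2] for q in h])-X[:2]; 
        print(cam,t,X.round(4),'r',np.linalg.norm(pts,axis=1).min().round(4),np.linalg.norm(pts,axis=1).max().round(4)); P.append(X[:2])
    print(row(np.array(P)).round(4).tolist())
s=state(); print(s['ee_pos'],rot(s['eef_rot']).round(3).tolist(),s['time'])
M=rot(s['eef_rot'])
T=np.array([[0,0,1],[0,1,0],[-1,0,0]],float)  # x down, y=world y, z=world x
for T in (T,T@np.diag([1,-1,-1.])): print(R.from_matrix(M.T@T).as_rotvec().round(3))
E
```

```text
top 119.5 [ 0.4868 -0.2973  0.033 ] r 0.0309 0.0322
top 121.0 [ 0.4952 -0.2227  0.033 ] r 0.0307 0.0321
top 122.0 [ 0.5033 -0.1479  0.033 ] r 0.0304 0.0324
top 122.5 [ 0.5122 -0.0732  0.033 ] r 0.0312 0.0325
scale 1.003 yaw -96.43 res mm [[0.0, -0.2], [-0.0, -0.2], [-0.3, 0.1], [0.2, 0.3]]
[[0.4868, -0.2971], [0.4952, -0.2225], [0.5036, -0.148], [0.512, -0.0735]]
side 157.125 [ 0.4861 -0.291   0.033 ] r 0.0292 0.0338
side 161.0 [ 0.4942 -0.2194  0.033 ] r 0.0304 0.0327
side 159.5 [ 0.5023 -0.1445  0.033 ] r 0.0306 0.0329
side 156.0 [ 0.5106 -0.0699  0.033 ] r 0.0307 0.0329
scale 0.99 yaw -96.32 res mm [[0.2, 2.0], [0.0, -0.9], [-0.1, -0.6], [-0.1, -0.5]]
[[0.4859, -0.293], [0.4942, -0.2185], [0.5024, -0.1439], [0.5107, -0.0694]]
[0.28487792 0.66665722 0.23925725] [[0.0, -0.92, 0.393], [-0.0, 0.393, 0.92], [-1.0, -0.0, -0.0]] 1.3
[ 1.167 -0.     0.   ]
[-1.975 -0.    -0.   ]
```

apply_moves([
  {"angular":[0.17,0,0],"dp":[0,0,0],"hand":8.5},
  {"angular":[0.17,0,0],"dp":[0,0,0],"hand":8.5},
  {"angular":[0.17,0,0],"dp":[0,0,0],"hand":8.5},
  {"angular":[0.17,0,0],"dp":[0,0,0],"hand":8.5},
  {"angular":[0.17,0,0],"dp":[0,0,0],"hand":8.5},
])

```text
time: 1.92
ee_pos: [0.2848, 0.6667, 0.2393]
eef_rot: [0.699, -0.11, 0.699, 0.11]
ft_force: [0.5, 0.0, -0.3]
gripper_width: 0.0852
```

apply_moves([
  {"angular":[0.16,0,0],"dp":[0,0,0],"hand":8.5},
  {"angular":[0.157,0,0],"dp":[0,0,0],"hand":8.5},
  {"angular":[0,0,0],"dp":[0,-5,2.5],"hand":8.5},
  {"angular":[0,0,0],"dp":[0,-5,2.5],"hand":8.5},
  {"angular":[0,0,0],"dp":[0,-5,2.5],"hand":8.5},
])

```text
time: 2.55
ee_pos: [0.3604, 0.5153, 0.2393]
eef_rot: [0.707, -0.0, 0.707, 0.0]
ft_force: [0.6, -0.0, 0.4]
gripper_width: 0.0854
```

apply_moves([
  {"angular":[0,0,0],"dp":[0,-5.3,2.65],"hand":8.5},
  {"angular":[0,0,0],"dp":[0,-5.3,2.65],"hand":8.5},
  {"angular":[0,0,0],"dp":[0,-5.3,2.65],"hand":8.5},
  {"angular":[0,0,0],"dp":[0,-5.3,2.65],"hand":8.5},
  {"angular":[0,0,0],"dp":[0,0,0],"hand":8.5},
])

```text
time: 3.18
ee_pos: [0.4683, 0.2997, 0.24]
eef_rot: [0.708, 0.002, 0.707, -0.003]
ft_force: [-0.8, 1.7, -0.3]
gripper_width: 0.0849
```

```bash
python3 - <<'E'
from h import *
s=state(); print(s['ee_pos'],s['joints'].round(2),s['time'])
p,d=imaging.camera("wrist"); c=cal("wrist"); W=cloud(c,d); cv2.imwrite("pics/w1.png",p)
gb=[(.4668,.303),(.4838,.230),(.5009,.157),(.5179,.084)]; H=[.069,.081,.105,.091]
for g,h in zip(gb,H):
    print(proj(c,[*g,h]).round(0))
    m=(np.abs(W[...,2]-h)<.006)&(np.linalg.norm(W[...,:2]-np.array(g),axis=-1)<.034)
    if m.sum()<30: continue
    uv=np.argwhere(m)[:,::-1].astype(np.int32)
    hull=cv2.convexHull(uv); mo=cv2.moments(hull)
    X=atz(c,(mo['m10']/mo['m00'],mo['m01']/mo['m00']),h); print('bush',X.round(4),m.sum(),'z',np.median(W[m][:,2]).round(4))
E
```

```text
[0.46827993 0.29974206 0.23995854] [-0.92  0.41  0.34  2.   -0.19  0.76 -0.47] 3.175
[321. 186.]
bush [0.4661 0.3107 0.069 ] 859 z 0.0672
[337. 253.]
bush [0.4834 0.2379 0.081 ] 1407 z 0.0791
[353. 324.]
bush [0.5004 0.1671 0.105 ] 679 z 0.103
[364. 365.]
bush [0.5191 0.0998 0.091 ] 322 z 0.0888
```

View pics/w1.png

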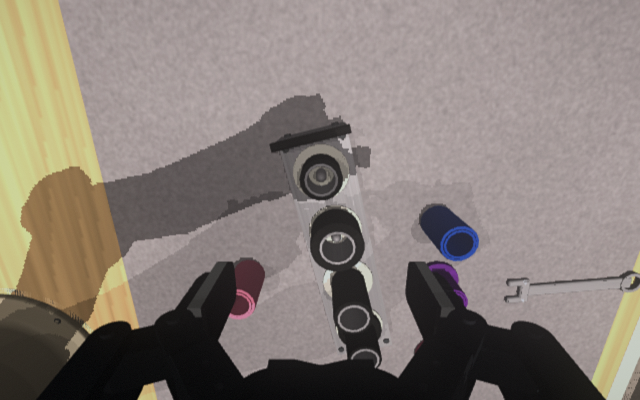

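The wrist view shows the first bush ring at about (320,178), between the jaw planes. I'll repeat it with the arm settled.

```bash
cat > wb.py <<'E'
from h import *
gb=[(.4668,.303),(.4838,.230),(.5009,.157),(.5179,.084)]; H=[.069,.081,.105,.091]
c=cal("wrist"); s=state(); p,d=imaging.camera("wrist"); W=cloud(c,d)
print(s['ee_pos'].round(4),s['qd'].round(3),c[1].round(4), s['time'])
for g,h in zip(gb,H):
    m=(np.abs(W[...,2]-h)<.006)&(np.linalg.norm(W[...,:2]-np.array(g),axis=-1)<.036)
    if m.sum()<30: continue
    hull=cv2.convexHull(np.argwhere(m)[:,::-1].astype(np.int32)); mo=cv2.moments(hull)
    X=atz(c,(mo['m10']/mo['m00'],mo['m01']/mo['m00']),h); print('bush',X.round(4),m.sum(),'z',np.median(W[m][:,2]).round(4))
E
python3 wb.py
```

```text
[0.467  0.3027 0.2397] [-0.048  0.012 -0.041 -0.016 -0.009 -0.    -0.012] [0.4661 0.3871 0.3739] 3.225
bush [0.4676 0.3077 0.069 ] 864 z 0.0674
bush [0.4844 0.236  0.081 ] 1529 z 0.0793
bush [0.5012 0.1638 0.105 ] 704 z 0.1034
bush [0.5202 0.0977 0.091 ] 299 z 0.0893
```

```bash
cat > wb.py <<'E'
from h import *
gb=[(.4668,.303),(.4838,.230),(.5009,.157),(.5179,.084)]; H=[.069,.081,.105,.091]; RO=[.023,.03,.022,.021]
import sys
from scipy.optimize import least_squares
for cam in sys.argv[1:]:
  c=cal(cam); s=state(); p,d=imaging.camera(cam); W=cloud(c,d)
  print(cam,s['ee_pos'].round(4),np.abs(s['qd']).max().round(3), s['time'])
  if cam=="wrist": cv2.imwrite("pics/wl.png",p)
  for g,h,r in zip(gb,H,RO):
    near=(np.linalg.norm(W[...,:2]-np.array(g),axis=-1)<.040)&(np.abs(W[...,2]-h)<.006)
    if near.sum()<30: continue
    z=W[near][:,2]; hi,e=np.histogram(z,bins=np.arange(h-.006,h+.006,.0005)); k=hi.argmax(); z0=e[k]+.00025
    m=near&(np.abs(W[...,2]-z0)<.0025)
    P=W[m][:,:2]; hull=cv2.convexHull((P*1e5).astype(np.int32))[:,0]/1e5
    # best circle of known radius through the hull
    f=least_squares(lambda q:np.linalg.norm(hull-q,axis=1)-r,P.mean(0),loss='soft_l1',f_scale=.001)
    print('  bush',f.x.round(4),'z0',z0.round(4),m.sum(),'rms',np.sqrt(np.mean(f.fun**2)).round(4))
E
python3 wb.py wrist top side
```

```text
wrist [0.4661 0.3045 0.2395] 0.035 3.275
  bush [0.4676 0.3062] z0 0.0672 834 rms 0.0005
  bush [0.4846 0.2333] z0 0.0792 1464 rms 0.0005
  bush [0.502  0.1604] z0 0.1032 637 rms 0.0004
  bush [0.5186 0.0876] z0 0.0892 241 rms 0.0016
top [0.4656 0.3056 0.2394] 0.023 3.325
  bush [0.4694 0.3024] z0 0.0688 141 rms 0.001
  bush [0.4864 0.2294] z0 0.0792 302 rms 0.001
  bush [0.5033 0.1568] z0 0.1048 133 rms 0.0009
  bush [0.5205 0.0839] z0 0.0888 102 rms 0.0008
side [0.4653 0.3061 0.2393] 0.013 3.375
  bush [0.4665 0.3046] z0 0.0693 68 rms 0.0014
  bush [0.4842 0.2326] z0 0.0808 114 rms 0.0014
  bush [0.5002 0.1587] z0 0.1062 60 rms 0.0011
  bush [0.5173 0.0859] z0 0.0912 63 rms 0.0006
```

apply_moves([
  {"angular":[0,0,0],"dp":[2.5,-0.17,0.25],"hand":8.5},
  {"angular":[0,0,0],"dp":[4.5,0,0],"hand":8.5},
  {"angular":[0,0,0],"dp":[4.5,0,0],"hand":8.5},
  {"angular":[0,0,0],"dp":[4,0,0],"hand":8.5},
  {"angular":[0,0,0],"dp":[2.5,0,0],"hand":8.5},
])

```text
time: 4.05
ee_pos: [0.467, 0.3042, 0.0571]
eef_rot: [0.706, -0.001, 0.708, 0.001]
ft_force: [-0.1, 0.0, 0.7]
gripper_width: 0.0849
```

apply_moves([
  {"angular":[0,0,0],"dp":[1.0,0,0],"hand":8.5},
  {"angular":[0,0,0],"dp":[0.6,0,0],"hand":8.5},
  {"angular":[0,0,0],"dp":[0,0,0],"hand":8.5},
  {"angular":[0,0,0],"dp":[0,0,0],"hand":8.5},
  {"angular":[0,0,0],"dp":[0,0,0],"hand":8.5},
])

```text
time: 4.68
ee_pos: [0.4687, 0.3033, 0.044]
eef_rot: [0.707, 0.0, 0.707, 0.0]
ft_force: [0.0, 0.2, 1.0]
gripper_width: 0.0853
```

```bash
python3 - <<'E'
from h import *
s=state(); print(s['ee_pos'].round(4),np.abs(s['qd']).max(),s['ft_force'].round(1),s['time'])
p,d=imaging.camera("wrist"); cv2.imwrite("pics/w2.png",p)
E
```

```text
[0.4687 0.3033 0.044 ] 0.0028850202014396586 [0.  0.2 1. ] 4.675
```

View pics/w2.png

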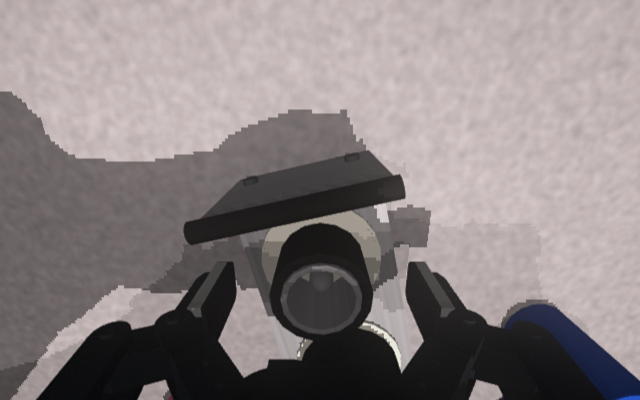

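The bush top is centred between the jaws at column 321, so I'll grip.

apply_moves([
  {"angular":[0,0,0],"dp":[0,0,0],"hand":3},
  {"angular":[0,0,0],"dp":[0,0,0],"hand":3},
  {"angular":[0,0,0],"dp":[0,0,0],"hand":3},
  {"angular":[0,0,0],"dp":[0,0,0],"hand":3},
  {"angular":[0,0,0],"dp":[0,0,0],"hand":3},
], squeeze=50)

```text
time: 5.35
ee_pos: [0.4685, 0.303, 0.0437]
eef_rot: [0.707, 0.0, 0.707, 0.0]
ft_force: [-1.6, -0.8, 5.7]
gripper_width: 0.0451
```

apply_moves([
  {"angular":[0,0,0],"dp":[-1,0,0],"hand":3},
  {"angular":[0,0,0],"dp":[-2.5,0,0],"hand":3},
  {"angular":[0,0,0],"dp":[-3.5,0,0],"hand":3},
  {"angular":[0,0,0],"dp":[-3.5,0,0],"hand":3},
  {"angular":[0,0,0],"dp":[-1.5,0,0],"hand":3},
])

```text
time: 5.98
ee_pos: [0.4688, 0.3033, 0.1653]
eef_rot: [0.708, 0.001, 0.706, 0.001]
ft_force: [-0.2, 0.3, -1.5]
gripper_width: 0.0454
```

```bash
python3 - <<'E'
from h import *
s=state(); print(s['ee_pos'].round(4),np.abs(s['qd']).max(),s['ft_force'].round(1),s['gripper_width'])
p,d=imaging.camera("wrist"); cv2.imwrite("pics/w3.png",p)
E
```

```text
[0.4688 0.3033 0.1653] 0.2415016673952502 [-0.2  0.3 -1.5] 0.04544118743129008
```

View pics/w3.png

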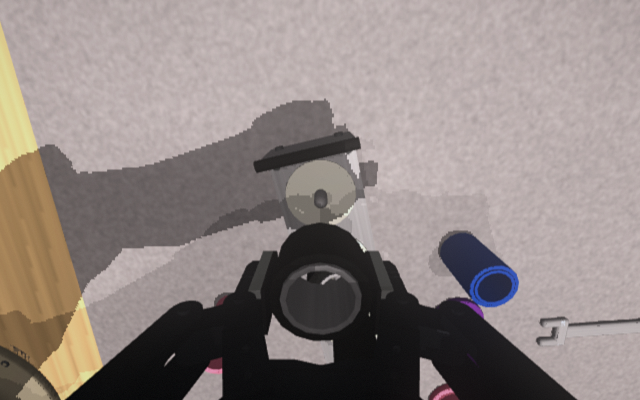

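apply_moves([
  {"angular":[0,0,0],"dp":[0,-3,0.15],"hand":3},
  {"angular":[0,0,0],"dp":[0,-5,0.15],"hand":3},
  {"angular":[0,0,0],"dp":[0,-5.5,0.15],"hand":3},
  {"angular":[0,0,0],"dp":[0,-5.5,0.15],"hand":3},
  {"angular":[0,0,0],"dp":[0,-5.5,0.15],"hand":3},
])

```text
time: 6.65
ee_pos: [0.4754, 0.0563, 0.1625]
eef_rot: [0.707, -0.0, 0.707, 0.0]
ft_force: [2.0, -0.2, -0.8]
gripper_width: 0.0451
```

apply_moves([
  {"angular":[0,0,0],"dp":[0,-5.5,0.15],"hand":3},
  {"angular":[0,0,0],"dp":[0,-5.5,0.15],"hand":3},
  {"angular":[0,0,0],"dp":[0,-5.5,0.15],"hand":3},
  {"angular":[0,0,0],"dp":[0,-5.5,0.15],"hand":3},
  {"angular":[0,0,0],"dp":[0,-5.5,0.15],"hand":3},
])

```text
time: 7.28
ee_pos: [0.4829, -0.2186, 0.1623]
eef_rot: [0.707, 0.0, 0.708, 0.0]
ft_force: [1.4, 0.3, -1.0]
gripper_width: 0.0454
```

apply_moves([
  {"angular":[0,0,0],"dp":[0,-4.5,0.15],"hand":3},
  {"angular":[0,0,0],"dp":[0,-3,0.15],"hand":3},
  {"angular":[0,0,0],"dp":[0,0,0],"hand":3},
  {"angular":[0,0,0],"dp":[0,0,0],"hand":3},
  {"angular":[0,0,0],"dp":[0,0,0],"hand":3},
])

```text
time: 7.9
ee_pos: [0.4864, -0.2906, 0.1629]
eef_rot: [0.707, -0.0, 0.707, 0.001]
ft_force: [-0.7, 0.5, -1.0]
gripper_width: 0.0452
```

```bash
python3 - <<'E'
from h import *
s=state(); print(s['ee_pos'].round(4),np.abs(s['qd']).max(),s['joints'].round(2),s['gripper_width'])
c=cal("wrist");p,d=imaging.camera("wrist"); cv2.imwrite("pics/w4.png",p)
for i in range(1,5):
    for t in tip_of("wrist",f"seat{i}_top")[:1]: print(i,t['p'],np.round(t['position']),atz(c,t['position'],.033).round(4))
E
```

```text
[ 0.4864 -0.2906  0.1629] 0.006626368372475412 [ 0.3   0.52  0.2   2.04 -0.18  0.59  0.62] 0.04518846587294168
1 0.96 [318. 202.] [ 0.4825 -0.2944  0.033 ]
2 0.92 [329. 118.] [ 0.4924 -0.2201  0.033 ]
3 0.73 [344.  16.] [ 0.5026 -0.1443  0.033 ]
```

View pics/w4.png

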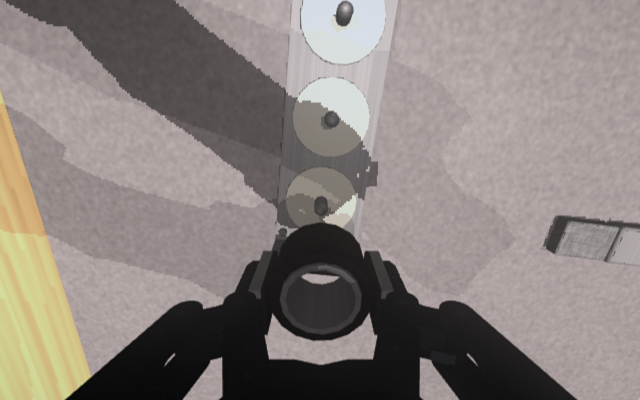

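apply_moves([
  {"angular":[0,0,0],"dp":[0,-0.5,0],"hand":3},
  {"angular":[0,0,0],"dp":[2.5,0,0],"hand":3},
  {"angular":[0,0,0],"dp":[2.5,0,0],"hand":3},
  {"angular":[0,0,0],"dp":[1.5,0,0],"hand":3},
  {"angular":[0,0,0],"dp":[0,0,0],"hand":3},
])

```text
time: 8.78
ee_pos: [0.4859, -0.297, 0.0975]
eef_rot: [0.707, 0.0, 0.708, 0.0]
ft_force: [0.3, 0.8, -0.8]
gripper_width: 0.0454
```

```bash
python3 - <<'E'
from h import *
s=state(); print(s['ee_pos'].round(4),np.abs(s['qd']).max(),s['ft_force'].round(1))
p,d=imaging.camera("wrist"); cv2.imwrite("pics/w5.png",p)
p,d=imaging.camera("side"); cv2.imwrite("pics/s5.png",cv2.resize(p[150:330,300:460],None,fx=3.3,fy=3.3))
E
```

```text
[ 0.4859 -0.297   0.0975] 0.028288868039872236 [ 0.3  0.8 -0.8]
```

View pics/w5.png

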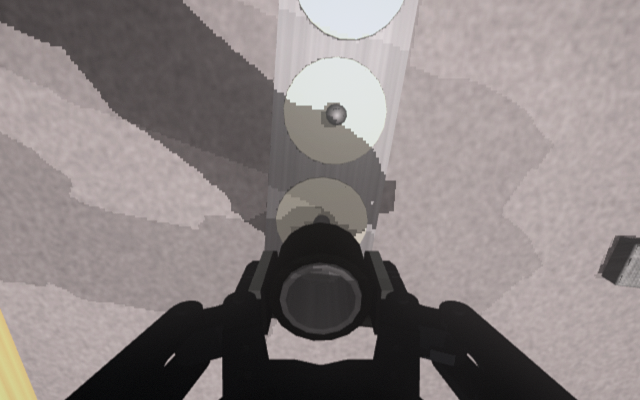

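View pics/s5.png

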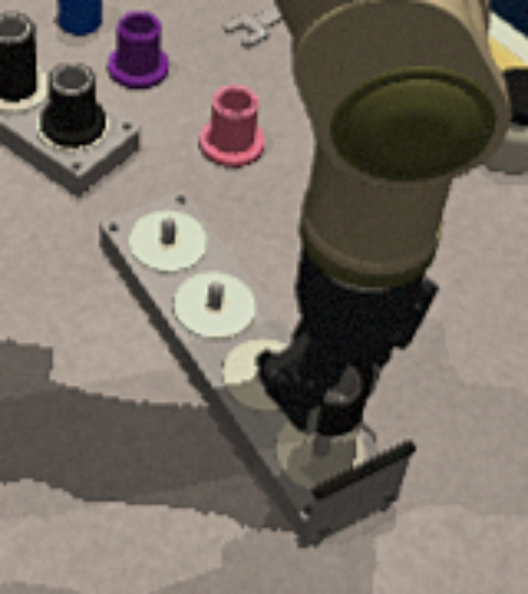

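apply_moves([
  {"angular":[0,0,0],"dp":[1.5,0.1,0.05],"hand":3},
  {"angular":[0,0,0],"dp":[1.5,0,0],"hand":3},
  {"angular":[0,0,0],"dp":[1.2,0,0],"hand":3},
  {"angular":[0,0,0],"dp":[0.8,0,0],"hand":3},
  {"angular":[0,0,0],"dp":[0.2,0,0],"hand":3},
])

```text
time: 9.5
ee_pos: [0.4866, -0.2959, 0.0455]
eef_rot: [0.707, 0.0, 0.707, 0.0]
ft_force: [-0.1, 0.1, -0.6]
gripper_width: 0.0452
```

apply_moves([
  {"angular":[0,0,0],"dp":[0,0,0],"hand":3},
  {"angular":[0,0,0],"dp":[0,0,0],"hand":3},
  {"angular":[0,0,0],"dp":[0,0,0],"hand":3},
  {"angular":[0,0,0],"dp":[0,0,0],"hand":3},
  {"angular":[0,0,0],"dp":[0,0,0],"hand":3},
])

```text
time: 10.12
ee_pos: [0.487, -0.296, 0.0464]
eef_rot: [0.707, -0.0, 0.707, -0.0]
ft_force: [0.7, -0.8, -1.7]
gripper_width: 0.0454
```

apply_moves([
  {"angular":[0,0,0],"dp":[0.1,0,0],"hand":3},
  {"angular":[0,0,0],"dp":[0.1,0,0],"hand":3},
  {"angular":[0,0,0],"dp":[0.05,0,0],"hand":3},
  {"angular":[0,0,0],"dp":[0,0,0],"hand":3},
  {"angular":[0,0,0],"dp":[0,0,0],"hand":3},
])

```text
time: 10.75
ee_pos: [0.4869, -0.296, 0.0438]
eef_rot: [0.707, -0.0, 0.707, 0.0]
ft_force: [-0.1, 0.3, -1.3]
gripper_width: 0.045
```

apply_moves([
  {"angular":[0,0,0],"dp":[0.05,0,0],"hand":3},
  {"angular":[0,0,0],"dp":[0,0,0],"hand":3},
  {"angular":[0,0,0],"dp":[0.05,0,0],"hand":3},
  {"angular":[0,0,0],"dp":[0,0,0],"hand":3},
  {"angular":[0,0,0],"dp":[0,0,0],"hand":3},
])

```text
time: 11.38
ee_pos: [0.4869, -0.296, 0.0437]
eef_rot: [0.707, 0.0, 0.707, -0.0]
ft_force: [-2.4, 1.9, 12.1]
gripper_width: 0.0452
```

Contact shows as 12 N at the height of its old seat. Releasing now.

apply_moves([
  {"angular":[0,0,0],"dp":[0,0,0],"hand":5.0},
  {"angular":[0,0,0],"dp":[0,0,0],"hand":6.5},
  {"angular":[0,0,0],"dp":[0,0,0],"hand":8.5},
  {"angular":[0,0,0],"dp":[0,0,0],"hand":8.5},
  {"angular":[0,0,0],"dp":[-1,0,0],"hand":8.5},
])

```text
time: 12.0
ee_pos: [0.4865, -0.2958, 0.0526]
eef_rot: [0.707, 0.0, 0.708, 0.0]
ft_force: [-0.1, -0.3, -0.7]
gripper_width: 0.0848
```

apply_moves([
  {"angular":[0,0,0],"dp":[-3,0,0],"hand":8.5},
  {"angular":[0,0,0],"dp":[-4,0,0],"hand":8.5},
  {"angular":[0,0,0],"dp":[-5,0,0],"hand":8.5},
  {"angular":[0,0,0],"dp":[-4,2,0],"hand":8.5},
  {"angular":[0,0,0],"dp":[-2,4,0],"hand":8.5},
])

```text
time: 12.62
ee_pos: [0.4873, -0.2371, 0.2358]
eef_rot: [0.708, 0.0, 0.706, -0.002]
ft_force: [1.1, 1.1, -0.1]
gripper_width: 0.0847
```

```bash
python3 - <<'E'
from h import *
s=state(); print(s['ee_pos'].round(4),s['gripper_width'])
p,d=imaging.camera("wrist"); cv2.imwrite("pics/w6.png",p)
p,d=imaging.camera("side"); cv2.imwrite("pics/s6.png",cv2.resize(p[150:330,300:460],None,fx=3.3,fy=3.3))
E
```

```text
[ 0.4873 -0.2371  0.2358] 0.08469967368698153
```

View pics/w6.png

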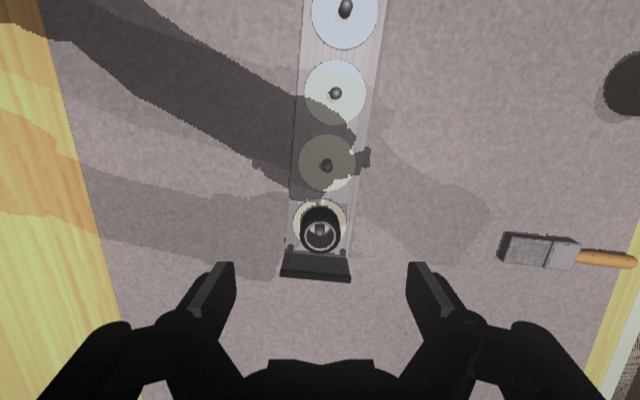

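View pics/s6.png

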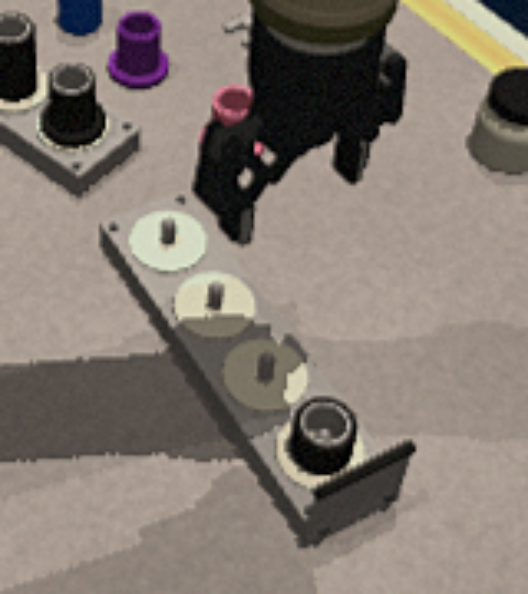

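The short bush stands centred on seat 1, next to the end plate. The wide bush is next.

apply_moves([
  {"angular":[0,0,0],"dp":[0,5,0],"hand":8.5},
  {"angular":[0,0,0],"dp":[0,5.5,0],"hand":8.5},
  {"angular":[0,0,0],"dp":[0,5.5,0],"hand":8.5},
  {"angular":[0,0,0],"dp":[0,5.5,0],"hand":8.5},
  {"angular":[0,0,0],"dp":[0,5.5,0],"hand":8.5},
])

```text
time: 13.35
ee_pos: [0.4868, 0.0352, 0.2331]
eef_rot: [0.707, 0.0, 0.707, -0.0]
ft_force: [0.1, 0.1, -0.1]
gripper_width: 0.0847
```

apply_moves([
  {"angular":[0,0,0],"dp":[0,5.5,0],"hand":8.5},
  {"angular":[0,0,0],"dp":[0,5.5,0],"hand":8.5},
  {"angular":[0,0,0],"dp":[0,5,0],"hand":8.5},
  {"angular":[0,0,0],"dp":[0,3,0],"hand":8.5},
  {"angular":[0,0,0],"dp":[0,0,0],"hand":8.5},
])

```text
time: 13.98
ee_pos: [0.4866, 0.2263, 0.2327]
eef_rot: [0.707, -0.001, 0.707, 0.002]
ft_force: [0.2, -0.0, -0.6]
gripper_width: 0.085
```

apply_moves([
  {"angular":[0,0,0],"dp":[3,0,0],"hand":8.5},
  {"angular":[0,0,0],"dp":[3,0,0],"hand":8.5},
  {"angular":[0,0,0],"dp":[1.5,0,0],"hand":8.5},
  {"angular":[0,0,0],"dp":[0,0,0],"hand":8.5},
  {"angular":[0,0,0],"dp":[0,0,0],"hand":8.5},
])

```text
time: 14.6
ee_pos: [0.4874, 0.2238, 0.1586]
eef_rot: [0.707, 0.0, 0.707, -0.0]
ft_force: [-0.1, -0.1, -0.2]
gripper_width: 0.0848
```

```bash
python3 wb.py wrist
```

```text
wrist [0.4874 0.2238 0.1586] 0.009 14.6
  bush [0.4847 0.2329] z0 0.0792 3167 rms 0.0005
  bush [0.5016 0.1602] z0 0.1038 1297 rms 0.0003
  bush [0.5188 0.0873] z0 0.0892 397 rms 0.0003
```

View pics/wl.png

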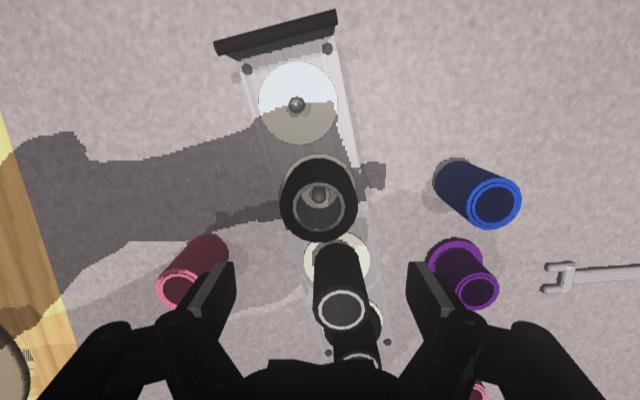

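apply_moves([
  {"angular":[0,0,0],"dp":[1,0.7,-0.15],"hand":8.5},
  {"angular":[0,0,0],"dp":[3.5,0,0],"hand":8.5},
  {"angular":[0,0,0],"dp":[3.5,0,0],"hand":8.5},
  {"angular":[0,0,0],"dp":[2.2,0,0],"hand":8.5},
  {"angular":[0,0,0],"dp":[1,0,0],"hand":8.5},
])

```text
time: 15.28
ee_pos: [0.4849, 0.2313, 0.0445]
eef_rot: [0.707, -0.0, 0.708, -0.0]
ft_force: [-0.1, -0.2, 0.1]
gripper_width: 0.0849
```

apply_moves([
  {"angular":[0,0,0],"dp":[0,0,0],"hand":8.5},
  {"angular":[0,0,0],"dp":[0,0,0],"hand":8.5},
  {"angular":[0,0,0],"dp":[0,0,0],"hand":8.5},
  {"angular":[0,0,0],"dp":[0,0,0],"hand":8.5},
  {"angular":[0,0,0],"dp":[0,0,0],"hand":8.5},
])

```text
time: 15.9
ee_pos: [0.4855, 0.2311, 0.0461]
eef_rot: [0.707, 0.0, 0.707, 0.0]
ft_force: [-0.6, -0.6, -0.1]
gripper_width: 0.0845
```

apply_moves([
  {"angular":[0,0,0],"dp":[0,0,0],"hand":4.5},
  {"angular":[0,0,0],"dp":[0,0,0],"hand":4.5},
  {"angular":[0,0,0],"dp":[0,0,0],"hand":4.5},
  {"angular":[0,0,0],"dp":[0,0,0],"hand":4.5},
  {"angular":[0,0,0],"dp":[0,0,0],"hand":4.5},
], squeeze=55)

```text
time: 16.52
ee_pos: [0.4855, 0.231, 0.0462]
eef_rot: [0.707, 0.0, 0.707, 0.0]
ft_force: [-1.2, -0.3, 7.9]
gripper_width: 0.0594
```

apply_moves([
  {"angular":[0,0,0],"dp":[-1,0,0],"hand":4.5},
  {"angular":[0,0,0],"dp":[-2.5,0,0],"hand":4.5},
  {"angular":[0,0,0],"dp":[-3.5,0,0],"hand":4.5},
  {"angular":[0,0,0],"dp":[-3.5,0,0],"hand":4.5},
  {"angular":[0,0,0],"dp":[-1.5,0,0],"hand":4.5},
])

```text
time: 17.15
ee_pos: [0.4857, 0.2311, 0.1677]
eef_rot: [0.708, 0.0, 0.706, 0.0]
ft_force: [0.4, 0.6, -3.2]
gripper_width: 0.0595
```

```bash
python3 - <<'E'
from h import *
s=state(); print(s['ee_pos'].round(4),np.abs(s['qd']).max(),s['ft_force'].round(1),s['gripper_width'])
p,d=imaging.camera("wrist"); cv2.imwrite("pics/w7.png",p)
E
```

```text
[0.4857 0.2311 0.1677] 0.2520558430108055 [ 0.4  0.6 -3.2] 0.05947499695691077
```

View pics/w7.png

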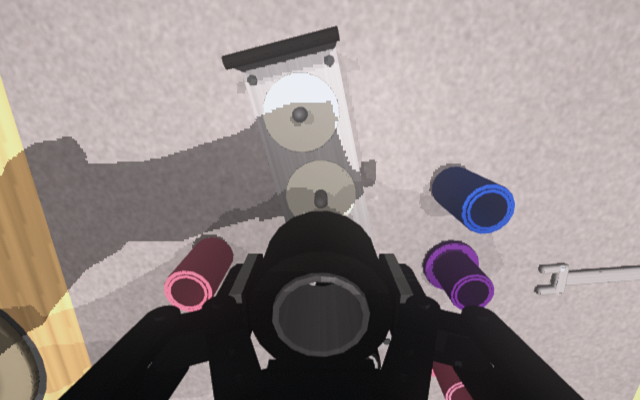

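The wide bush is gripped upright. Moving it to seat 2.

apply_moves([
  {"angular":[0,0,0],"dp":[0,-3,0.1],"hand":4.5},
  {"angular":[0,0,0],"dp":[0,-5,0.1],"hand":4.5},
  {"angular":[0,0,0],"dp":[0,-5.5,0.1],"hand":4.5},
  {"angular":[0,0,0],"dp":[0,-5.5,0.1],"hand":4.5},
  {"angular":[0,0,0],"dp":[0,-5.5,0.1],"hand":4.5},
])

```text
time: 17.82
ee_pos: [0.4897, -0.0156, 0.1648]
eef_rot: [0.707, -0.0, 0.708, 0.0]
ft_force: [2.1, 0.5, -3.4]
gripper_width: 0.0595
```

apply_moves([
  {"angular":[0,0,0],"dp":[0,-5.5,0.1],"hand":4.5},
  {"angular":[0,0,0],"dp":[0,-5.5,0.1],"hand":4.5},
  {"angular":[0,0,0],"dp":[0,-5,0.1],"hand":4.5},
  {"angular":[0,0,0],"dp":[0,-3.2,0.1],"hand":4.5},
  {"angular":[0,0,0],"dp":[0,-1.5,0.1],"hand":4.5},
])

```text
time: 18.45
ee_pos: [0.4946, -0.2228, 0.1647]
eef_rot: [0.707, 0.001, 0.708, -0.001]
ft_force: [0.1, 0.6, -2.6]
gripper_width: 0.0589
```

apply_moves([
  {"angular":[0,0,0],"dp":[0,0,0],"hand":4.5},
  {"angular":[0,0,0],"dp":[2,0,0],"hand":4.5},
  {"angular":[0,0,0],"dp":[2.5,0,0],"hand":4.5},
  {"angular":[0,0,0],"dp":[1.5,0,0],"hand":4.5},
  {"angular":[0,0,0],"dp":[0,0,0],"hand":4.5},
])

```text
time: 19.08
ee_pos: [0.495, -0.2196, 0.1048]
eef_rot: [0.706, -0.0, 0.708, 0.001]
ft_force: [-0.1, -0.2, -3.0]
gripper_width: 0.0594
```

apply_moves([
  {"angular":[0,0,0],"dp":[0,0,0],"hand":4.5},
  {"angular":[0,0,0],"dp":[0,0,0],"hand":4.5},
  {"angular":[0,0,0],"dp":[0,0,0],"hand":4.5},
  {"angular":[0,0,0],"dp":[0,0,0],"hand":4.5},
  {"angular":[0,0,0],"dp":[0,0,0],"hand":4.5},
])

```text
time: 19.7
ee_pos: [0.4954, -0.2211, 0.1059]
eef_rot: [0.707, -0.0, 0.707, -0.0]
ft_force: [-0.2, -0.2, -3.2]
gripper_width: 0.0592
```

```bash
python3 - <<'E'
from h import *
s=state(); print(s['ee_pos'].round(4),np.abs(s['qd']).max(),s['joints'].round(2),s['gripper_width'])
c=cal("wrist");p,d=imaging.camera("wrist"); cv2.imwrite("pics/w8.png",p)
for i in range(1,5):
    for t in tip_of("wrist",f"seat{i}_top")[:1]: print(i,t['p'],np.round(t['position']),atz(c,t['position'],.033).round(4))
E
```

```text
[ 0.4954 -0.2211  0.1059] 0.003352579961137072 [ 0.25  0.58  0.09  2.13 -0.11  0.43  0.43] 0.05924980889605508
2 0.88 [318. 220.] [ 0.4922 -0.2205  0.033 ]
```

View pics/w8.png

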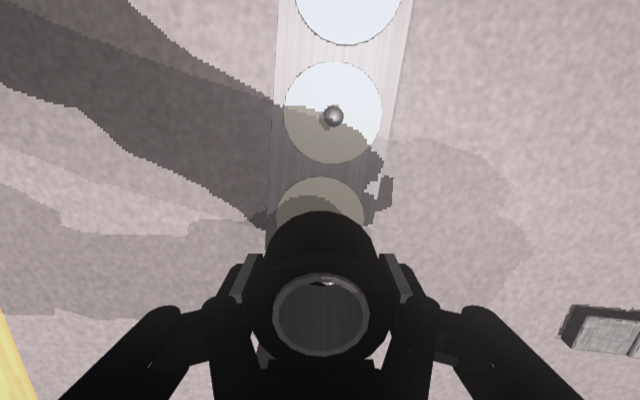

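apply_moves([
  {"angular":[0,0,0],"dp":[1.5,0,0],"hand":4.5},
  {"angular":[0,0,0],"dp":[1.7,0,0],"hand":4.5},
  {"angular":[0,0,0],"dp":[1.3,0,0],"hand":4.5},
  {"angular":[0,0,0],"dp":[0.8,0,0],"hand":4.5},
  {"angular":[0,0,0],"dp":[0.3,0,0],"hand":4.5},
])

```text
time: 20.58
ee_pos: [0.4951, -0.221, 0.049]
eef_rot: [0.707, 0.0, 0.707, 0.0]
ft_force: [-0.2, -0.8, -2.6]
gripper_width: 0.0592
```

apply_moves([
  {"angular":[0,0,0],"dp":[0,0,0],"hand":4.5},
  {"angular":[0,0,0],"dp":[0.1,0,0],"hand":4.5},
  {"angular":[0,0,0],"dp":[0.1,0,0],"hand":4.5},
  {"angular":[0,0,0],"dp":[0,0,0],"hand":4.5},
  {"angular":[0,0,0],"dp":[0,0,0],"hand":4.5},
])

```text
time: 21.2
ee_pos: [0.4955, -0.221, 0.0479]
eef_rot: [0.707, -0.0, 0.707, -0.0]
ft_force: [-0.2, -0.1, -2.8]
gripper_width: 0.059
```

apply_moves([
  {"angular":[0,0,0],"dp":[0.1,0,0],"hand":4.5},
  {"angular":[0,0,0],"dp":[0,0,0],"hand":4.5},
  {"angular":[0,0,0],"dp":[0,0,0],"hand":4.5},
  {"angular":[0,0,0],"dp":[0,0,0],"hand":4.5},
  {"angular":[0,0,0],"dp":[0,0,0],"hand":4.5},
])

```text
time: 21.82
ee_pos: [0.4954, -0.221, 0.0468]
eef_rot: [0.707, -0.0, 0.707, -0.0]
ft_force: [-0.0, 0.2, -2.8]
gripper_width: 0.0592
```

apply_moves([
  {"angular":[0,0,0],"dp":[0.05,0,0],"hand":4.5},
  {"angular":[0,0,0],"dp":[0.05,0,0],"hand":4.5},
  {"angular":[0,0,0],"dp":[0.05,0,0],"hand":4.5},
  {"angular":[0,0,0],"dp":[0,0,0],"hand":4.5},
  {"angular":[0,0,0],"dp":[0,0,0],"hand":4.5},
])

```text
time: 22.45
ee_pos: [0.4954, -0.221, 0.0462]
eef_rot: [0.707, -0.0, 0.707, -0.0]
ft_force: [-1.5, 1.2, 11.3]
gripper_width: 0.0597
```

Seated at 11 N contact. Release, rise, and go to the long bush.

apply_moves([
  {"angular":[0,0,0],"dp":[0,0,0],"hand":6.5},
  {"angular":[0,0,0],"dp":[0,0,0],"hand":8.5},
  {"angular":[0,0,0],"dp":[0,0,0],"hand":8.5},
  {"angular":[0,0,0],"dp":[0,0,0],"hand":8.5},
  {"angular":[0,0,0],"dp":[-1,0,0],"hand":8.5},
])

```text
time: 23.08
ee_pos: [0.495, -0.2209, 0.0551]
eef_rot: [0.707, 0.0, 0.708, 0.0]
ft_force: [-0.3, 0.4, 0.1]
gripper_width: 0.0849
```

apply_moves([
  {"angular":[0,0,0],"dp":[-3,0,0],"hand":8.5},
  {"angular":[0,0,0],"dp":[-4,0,0],"hand":8.5},
  {"angular":[0,0,0],"dp":[-5,0,0],"hand":8.5},
  {"angular":[0,0,0],"dp":[-4,2,0],"hand":8.5},
  {"angular":[0,0,0],"dp":[-2,4,0],"hand":8.5},
])

```text
time: 23.7
ee_pos: [0.4958, -0.1619, 0.2383]
eef_rot: [0.708, 0.001, 0.706, -0.002]
ft_force: [0.6, 0.5, -0.5]
gripper_width: 0.0847
```

```bash
python3 - <<'E'
from h import *
s=state(); print(s['ee_pos'].round(4),s['gripper_width'])
p,d=imaging.camera("wrist"); cv2.imwrite("pics/w9.png",p)
p,d=imaging.camera("side"); cv2.imwrite("pics/s9.png",cv2.resize(p[150:330,300:460],None,fx=3.3,fy=3.3))
E
```

```text
[ 0.4958 -0.1619  0.2383] 0.08471943360410741
```

View pics/w9.png

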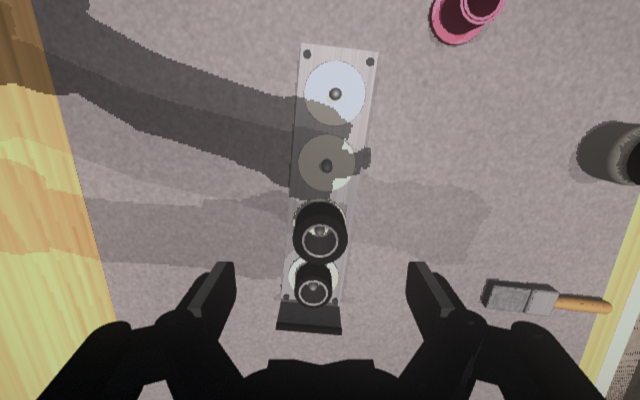

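View pics/s9.png

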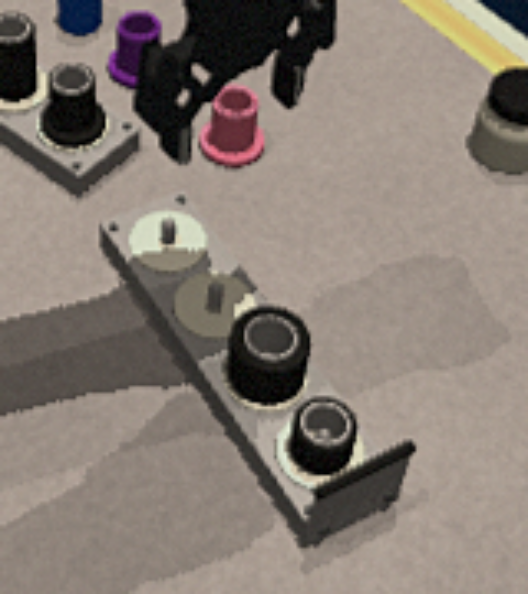

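Both bushes sit properly on seats 1 and 2. Going to the long bush.

apply_moves([
  {"angular":[0,0,0],"dp":[0,5,0.1],"hand":8.5},
  {"angular":[0,0,0],"dp":[0,5.5,0.1],"hand":8.5},
  {"angular":[0,0,0],"dp":[0,5.5,0.1],"hand":8.5},
  {"angular":[0,0,0],"dp":[0,5.5,0.1],"hand":8.5},
  {"angular":[0,0,0],"dp":[0,5,0.1],"hand":8.5},
])

```text
time: 24.42
ee_pos: [0.5001, 0.1055, 0.2355]
eef_rot: [0.707, -0.0, 0.707, 0.0]
ft_force: [0.7, -0.2, 0.1]
gripper_width: 0.085
```

apply_moves([
  {"angular":[0,0,0],"dp":[0,3.5,0.1],"hand":8.5},
  {"angular":[0,0,0],"dp":[0,2,0],"hand":8.5},
  {"angular":[0,0,0],"dp":[2,0,0],"hand":8.5},
  {"angular":[0,0,0],"dp":[2,0,0],"hand":8.5},
  {"angular":[0,0,0],"dp":[0,0,0],"hand":8.5},
])

```text
time: 25.05
ee_pos: [0.5007, 0.1577, 0.1943]
eef_rot: [0.706, -0.0, 0.708, -0.001]
ft_force: [-0.1, 0.8, 0.5]
gripper_width: 0.085
```

apply_moves([
  {"angular":[0,0,0],"dp":[0,0,0],"hand":8.5},
  {"angular":[0,0,0],"dp":[0,0,0],"hand":8.5},
  {"angular":[0,0,0],"dp":[0,0,0],"hand":8.5},
  {"angular":[0,0,0],"dp":[0,0,0],"hand":8.5},
  {"angular":[0,0,0],"dp":[0,0,0],"hand":8.5},
])

```text
time: 25.68
ee_pos: [0.5014, 0.159, 0.1954]
eef_rot: [0.707, -0.0, 0.707, 0.0]
ft_force: [0.3, -0.9, -0.4]
gripper_width: 0.0848
```

```bash
python3 wb.py wrist
```

```text
wrist [0.5014 0.159  0.1954] 0.002 25.675
  bush [0.5017 0.1601] z0 0.1032 1226 rms 0.0005
  bush [0.5188 0.0872] z0 0.0898 754 rms 0.0004
```

View pics/wl.png

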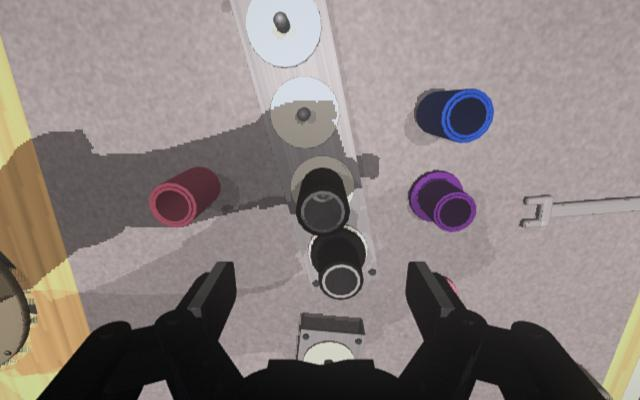

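apply_moves([
  {"angular":[0,0,0],"dp":[2,-0.07,0.03],"hand":8.5},
  {"angular":[0,0,0],"dp":[4,0,0],"hand":8.5},
  {"angular":[0,0,0],"dp":[4,0,0],"hand":8.5},
  {"angular":[0,0,0],"dp":[2.3,0,0],"hand":8.5},
  {"angular":[0,0,0],"dp":[1,0,0],"hand":8.5},
])

```text
time: 26.35
ee_pos: [0.5012, 0.1582, 0.061]
eef_rot: [0.706, -0.0, 0.708, -0.0]
ft_force: [-0.0, -0.4, -0.5]
gripper_width: 0.0851
```

apply_moves([
  {"angular":[0,0,0],"dp":[0,0,0],"hand":8.5},
  {"angular":[0,0,0],"dp":[0,0,0],"hand":8.5},
  {"angular":[0,0,0],"dp":[0,0,0],"hand":8.5},
  {"angular":[0,0,0],"dp":[0,0,0],"hand":8.5},
  {"angular":[0,0,0],"dp":[0,0,0],"hand":8.5},
])

```text
time: 26.98
ee_pos: [0.5018, 0.1584, 0.0626]
eef_rot: [0.707, 0.0, 0.707, 0.0]
ft_force: [-0.7, -0.3, 0.4]
gripper_width: 0.0852
```

apply_moves([
  {"angular":[0,0,0],"dp":[0,0,0],"hand":3},
  {"angular":[0,0,0],"dp":[0,0,0],"hand":3},
  {"angular":[0,0,0],"dp":[0,0,0],"hand":3},
  {"angular":[0,0,0],"dp":[0,0,0],"hand":3},
  {"angular":[0,0,0],"dp":[0,0,0],"hand":3},
], squeeze=55)

```text
time: 27.6
ee_pos: [0.5019, 0.1584, 0.0626]
eef_rot: [0.707, 0.0, 0.707, 0.0]
ft_force: [-0.4, -0.4, 4.5]
gripper_width: 0.0434
```

apply_moves([
  {"angular":[0,0,0],"dp":[-1,0,0],"hand":3},
  {"angular":[0,0,0],"dp":[-2.5,0,0],"hand":3},
  {"angular":[0,0,0],"dp":[-3.5,0,0],"hand":3},
  {"angular":[0,0,0],"dp":[-3,0,0],"hand":3},
  {"angular":[0,0,0],"dp":[-1.5,0,0],"hand":3},
])

```text
time: 28.22
ee_pos: [0.5019, 0.1584, 0.179]
eef_rot: [0.708, 0.0, 0.707, 0.0]
ft_force: [-0.3, 0.2, -2.5]
gripper_width: 0.0428
```

```bash
python3 - <<'E'
from h import *
s=state(); print(s['ee_pos'].round(4),s['ft_force'].round(1),s['gripper_width'])
p,d=imaging.camera("wrist"); cv2.imwrite("pics/w10.png",p)
E
```

```text
[0.5019 0.1584 0.179 ] [-0.3  0.2 -2.5] 0.04281108400159676
```

View pics/w10.png

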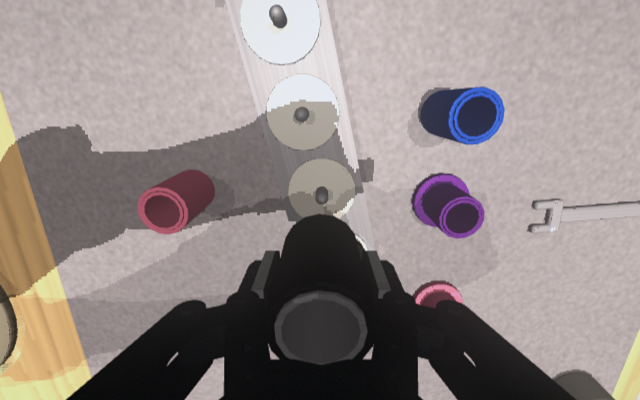

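The long bush is held upright. Moving it to seat 3.

apply_moves([
  {"angular":[0,0,0],"dp":[0,-3,0],"hand":3},
  {"angular":[0,0,0],"dp":[0,-5,0.05],"hand":3},
  {"angular":[0,0,0],"dp":[0,-5.5,0.05],"hand":3},
  {"angular":[0,0,0],"dp":[0,-5.5,0.05],"hand":3},
  {"angular":[0,0,0],"dp":[0,-5.5,0],"hand":3},
])

```text
time: 28.9
ee_pos: [0.5026, -0.0883, 0.1765]
eef_rot: [0.707, -0.0, 0.708, 0.0]
ft_force: [0.7, -0.4, -1.6]
gripper_width: 0.0428
```

apply_moves([
  {"angular":[0,0,0],"dp":[0,-4,0],"hand":3},
  {"angular":[0,0,0],"dp":[0,-2,0],"hand":3},
  {"angular":[0,0,0],"dp":[1.5,0,0],"hand":3},
  {"angular":[0,0,0],"dp":[2,0,0],"hand":3},
  {"angular":[0,0,0],"dp":[1,0,0],"hand":3},
])

```text
time: 29.52
ee_pos: [0.5023, -0.1453, 0.1303]
eef_rot: [0.706, -0.0, 0.708, 0.001]
ft_force: [-0.4, 0.1, -1.5]
gripper_width: 0.0429
```

apply_moves([
  {"angular":[0,0,0],"dp":[0,0,0],"hand":3},
  {"angular":[0,0,0],"dp":[0,0,0],"hand":3},
  {"angular":[0,0,0],"dp":[0,0,0],"hand":3},
  {"angular":[0,0,0],"dp":[0,0,0],"hand":3},
  {"angular":[0,0,0],"dp":[0,0,0],"hand":3},
])

```text
time: 30.15
ee_pos: [0.5033, -0.1467, 0.1326]
eef_rot: [0.707, -0.0, 0.707, -0.0]
ft_force: [0.9, 0.5, -1.8]
gripper_width: 0.0427
```

```bash
python3 - <<'E'
from h import *
s=state(); print(s['ee_pos'].round(4),np.abs(s['qd']).max(),s['joints'].round(2),s['gripper_width'])
p,d=imaging.camera("wrist"); cv2.imwrite("pics/w11.png",p)
p,d=imaging.camera("side"); cv2.imwrite("pics/s11.png",cv2.resize(p[150:330,300:460],None,fx=3.3,fy=3.3))
E
```

```text
[ 0.5033 -0.1467  0.1326] 0.0026019087599977006 [ 0.14  0.52  0.05  2.16 -0.05  0.47  0.23] 0.04268543506589768
```

View pics/w11.png

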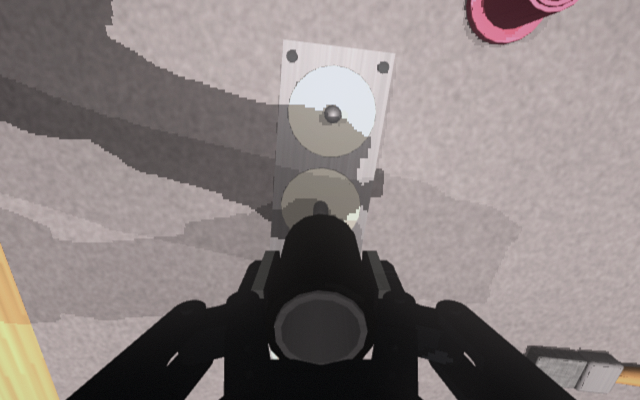

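View pics/s11.png

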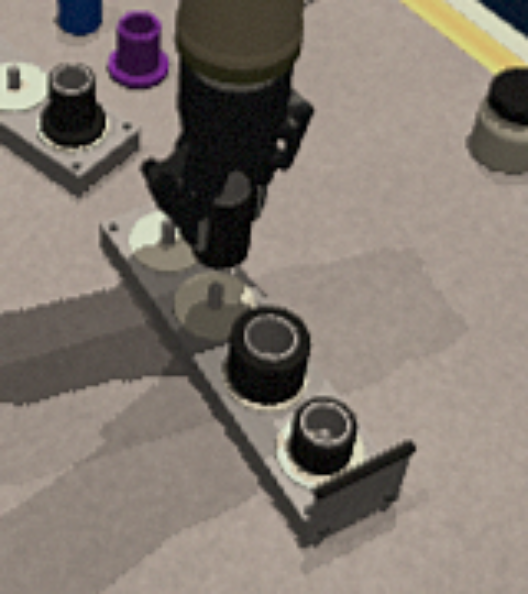

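Aligned over seat 3, with the disc and pin at column 320. It needs to come down 7.0 cm, to a TCP height of 0.0626.

apply_moves([
  {"angular":[0,0,0],"dp":[1.5,0,0],"hand":3},
  {"angular":[0,0,0],"dp":[2,0,0],"hand":3},
  {"angular":[0,0,0],"dp":[1.8,0,0],"hand":3},
  {"angular":[0,0,0],"dp":[1,0,0],"hand":3},
  {"angular":[0,0,0],"dp":[0.4,0,0],"hand":3},
])

```text
time: 30.88
ee_pos: [0.5028, -0.1466, 0.0644]
eef_rot: [0.707, 0.0, 0.708, 0.0]
ft_force: [0.9, 0.0, -1.9]
gripper_width: 0.0433
```

apply_moves([
  {"angular":[0,0,0],"dp":[0,0,0],"hand":3},
  {"angular":[0,0,0],"dp":[0.1,0,0],"hand":3},
  {"angular":[0,0,0],"dp":[0.05,0,0],"hand":3},
  {"angular":[0,0,0],"dp":[0,0,0],"hand":3},
  {"angular":[0,0,0],"dp":[0,0,0],"hand":3},
])

```text
time: 31.5
ee_pos: [0.5033, -0.1467, 0.064]
eef_rot: [0.707, -0.0, 0.707, -0.0]
ft_force: [-1.1, 0.8, -1.9]
gripper_width: 0.0431
```

apply_moves([
  {"angular":[0,0,0],"dp":[0.1,0,0],"hand":3},
  {"angular":[0,0,0],"dp":[0,0,0],"hand":3},
  {"angular":[0,0,0],"dp":[0,0,0],"hand":3},
  {"angular":[0,0,0],"dp":[0,0,0],"hand":3},
  {"angular":[0,0,0],"dp":[0,0,0],"hand":3},
])

```text
time: 32.12
ee_pos: [0.5032, -0.1467, 0.0628]
eef_rot: [0.707, -0.0, 0.707, 0.0]
ft_force: [0.7, 0.0, -2.7]
gripper_width: 0.0427
```

apply_moves([
  {"angular":[0,0,0],"dp":[0.05,0,0],"hand":3},
  {"angular":[0,0,0],"dp":[0.05,0,0],"hand":3},
  {"angular":[0,0,0],"dp":[0,0,0],"hand":3},
  {"angular":[0,0,0],"dp":[0,0,0],"hand":3},
  {"angular":[0,0,0],"dp":[0,0,0],"hand":3},
])

```text
time: 32.75
ee_pos: [0.5032, -0.1467, 0.0626]
eef_rot: [0.707, -0.0, 0.707, -0.0]
ft_force: [-1.3, 0.5, 10.4]
gripper_width: 0.0429
```

apply_moves([
  {"angular":[0,0,0],"dp":[0,0,0],"hand":5},
  {"angular":[0,0,0],"dp":[0,0,0],"hand":6.5},
  {"angular":[0,0,0],"dp":[0,0,0],"hand":8.5},
  {"angular":[0,0,0],"dp":[0,0,0],"hand":8.5},
  {"angular":[0,0,0],"dp":[-1,0,0],"hand":8.5},
])

```text
time: 33.38
ee_pos: [0.5027, -0.1466, 0.0716]
eef_rot: [0.707, 0.0, 0.708, 0.0]
ft_force: [-0.3, -0.2, -0.5]
gripper_width: 0.0847
```

apply_moves([
  {"angular":[0,0,0],"dp":[-3,0,0],"hand":8.5},
  {"angular":[0,0,0],"dp":[-5,0,0],"hand":8.5},
  {"angular":[0,0,0],"dp":[-4,0,0],"hand":8.5},
  {"angular":[0,0,0],"dp":[-3,2,0.1],"hand":8.5},
  {"angular":[0,0,0],"dp":[0,4,0.2],"hand":8.5},
])

```text
time: 34.0
ee_pos: [0.5072, -0.0877, 0.2249]
eef_rot: [0.709, 0.001, 0.705, -0.002]
ft_force: [0.8, 0.7, -0.4]
gripper_width: 0.0849
```

```bash
python3 - <<'E'
from h import *
s=state(); print(s['ee_pos'].round(4),s['gripper_width'])
p,d=imaging.camera("wrist"); cv2.imwrite("pics/w12.png",p)
p,d=imaging.camera("side"); cv2.imwrite("pics/s12.png",cv2.resize(p[150:330,300:460],None,fx=3.3,fy=3.3))
E
```

```text
[ 0.5072 -0.0877  0.2249] 0.08491028766277188
```

View pics/w12.png

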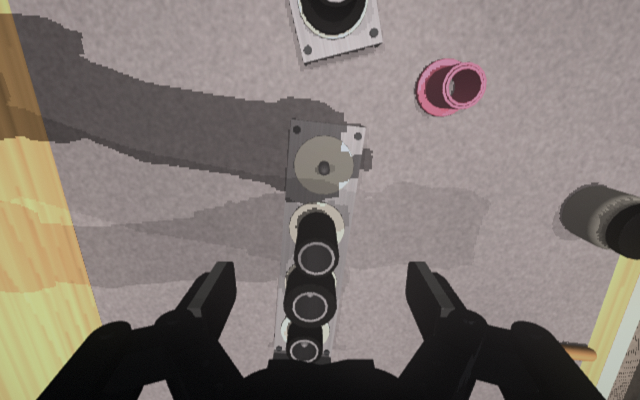

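View pics/s12.png

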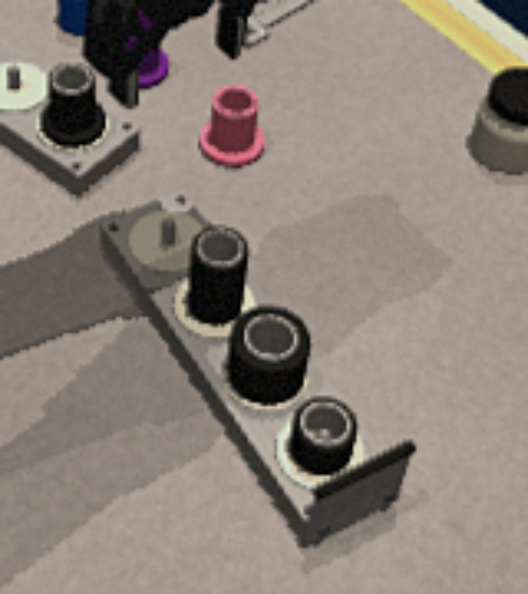

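apply_moves([
  {"angular":[0,0,0],"dp":[0,4.5,0.4],"hand":8.5},
  {"angular":[0,0,0],"dp":[0,5,0.4],"hand":8.5},
  {"angular":[0,0,0],"dp":[0,4.5,0.4],"hand":8.5},
  {"angular":[0,0,0],"dp":[0,3.2,0],"hand":8.5},
  {"angular":[0,0,0],"dp":[2,0,0],"hand":8.5},
])

```text
time: 34.72
ee_pos: [0.5189, 0.0881, 0.2028]
eef_rot: [0.708, -0.001, 0.706, 0.002]
ft_force: [-0.3, -0.9, -0.8]
gripper_width: 0.0852
```

apply_moves([
  {"angular":[0,0,0],"dp":[1.5,0,0],"hand":8.5},
  {"angular":[0,0,0],"dp":[0,0,0],"hand":8.5},
  {"angular":[0,0,0],"dp":[0,0,0],"hand":8.5},
  {"angular":[0,0,0],"dp":[0,0,0],"hand":8.5},
  {"angular":[0,0,0],"dp":[0,0,0],"hand":8.5},
])

```text
time: 35.35
ee_pos: [0.5184, 0.0851, 0.1872]
eef_rot: [0.707, 0.0, 0.707, -0.0]
ft_force: [0.2, 0.7, 0.2]
gripper_width: 0.085
```

```bash
python3 wb.py wrist
```

```text
wrist [0.5184 0.0851 0.1872] 0.002 35.35
  bush [0.5187 0.0868] z0 0.0898 972 rms 0.0004
```

View pics/wl.png

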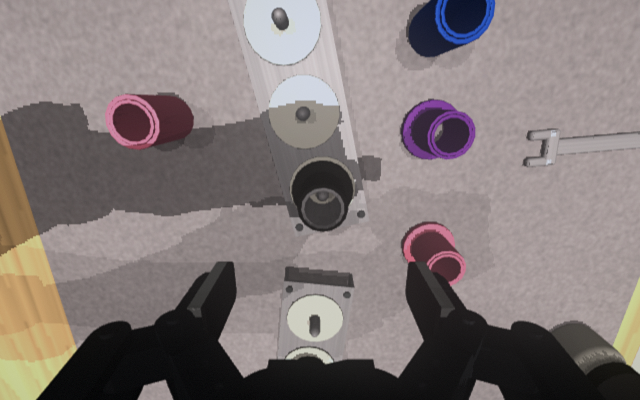

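The flanged bush is centred ahead of the jaws at (323,208). Descending to grip above the flange.

apply_moves([
  {"angular":[0,0,0],"dp":[2,0,0.03],"hand":8.5},
  {"angular":[0,0,0],"dp":[4,0,0],"hand":8.5},
  {"angular":[0,0,0],"dp":[4,0,0],"hand":8.5},
  {"angular":[0,0,0],"dp":[2,0,0],"hand":8.5},
  {"angular":[0,0,0],"dp":[0.9,0,0],"hand":8.5},
])

```text
time: 36.02
ee_pos: [0.5182, 0.0852, 0.0568]
eef_rot: [0.707, -0.0, 0.708, -0.0]
ft_force: [0.2, -0.4, 0.5]
gripper_width: 0.0851
```

apply_moves([
  {"angular":[0,0,0],"dp":[0,0,0],"hand":8.5},
  {"angular":[0,0,0],"dp":[0,0,0],"hand":8.5},
  {"angular":[0,0,0],"dp":[0,0,0],"hand":8.5},
  {"angular":[0,0,0],"dp":[0,0,0],"hand":8.5},
  {"angular":[0,0,0],"dp":[0,0,0],"hand":8.5},
])

```text
time: 36.65
ee_pos: [0.5186, 0.0853, 0.0581]
eef_rot: [0.707, 0.0, 0.707, 0.0]
ft_force: [-0.5, -0.8, 0.3]
gripper_width: 0.0849
```

apply_moves([
  {"angular":[0,0,0],"dp":[0,0,0],"hand":3},
  {"angular":[0,0,0],"dp":[0,0,0],"hand":3},
  {"angular":[0,0,0],"dp":[0,0,0],"hand":3},
  {"angular":[0,0,0],"dp":[0,0,0],"hand":3},
  {"angular":[0,0,0],"dp":[0,0,0],"hand":3},
], squeeze=55)

```text
time: 37.28
ee_pos: [0.5187, 0.0853, 0.058]
eef_rot: [0.707, 0.0, 0.707, 0.0]
ft_force: [-0.0, 0.6, 5.5]
gripper_width: 0.0406
```

apply_moves([
  {"angular":[0,0,0],"dp":[-1,0,0],"hand":3},
  {"angular":[0,0,0],"dp":[-2.5,0,0],"hand":3},
  {"angular":[0,0,0],"dp":[-3,0,0],"hand":3},
  {"angular":[0,0,0],"dp":[-2,0,0],"hand":3},
  {"angular":[0,0,0],"dp":[-0.5,0,0],"hand":3},
])

```text
time: 37.9
ee_pos: [0.5189, 0.0854, 0.1492]
eef_rot: [0.708, 0.0, 0.706, 0.0]
ft_force: [0.3, 0.3, -2.6]
gripper_width: 0.0405
```

apply_moves([
  {"angular":[0,0,0],"dp":[0,-3,0],"hand":3},
  {"angular":[0,0,0],"dp":[0,-4.5,-0.2],"hand":3},
  {"angular":[0,0,0],"dp":[0,-4.5,-0.2],"hand":3},
  {"angular":[0,0,0],"dp":[0,-2.7,-0.2],"hand":3},
  {"angular":[0,0,0],"dp":[0,-1,-0.05],"hand":3},
])

```text
time: 38.52
ee_pos: [0.5112, -0.0734, 0.1472]
eef_rot: [0.707, 0.001, 0.708, -0.001]
ft_force: [0.6, 0.2, -1.3]
gripper_width: 0.0403
```

apply_moves([
  {"angular":[0,0,0],"dp":[0,0,0],"hand":3},
  {"angular":[0,0,0],"dp":[1.5,0,0],"hand":3},
  {"angular":[0,0,0],"dp":[1,0,0],"hand":3},
  {"angular":[0,0,0],"dp":[0,0,0],"hand":3},
  {"angular":[0,0,0],"dp":[0,0,0],"hand":3},
])

```text
time: 39.15
ee_pos: [0.512, -0.0714, 0.1226]
eef_rot: [0.707, -0.0, 0.707, 0.0]
ft_force: [-0.6, 0.4, -1.6]
gripper_width: 0.0403
```

```bash
python3 - <<'E'
from h import *
s=state(); print(s['ee_pos'].round(4),np.abs(s['qd']).max(),s['joints'].round(2),s['gripper_width'])
p,d=imaging.camera("wrist"); cv2.imwrite("pics/w13.png",p)
p,d=imaging.camera("side"); cv2.imwrite("pics/s13.png",cv2.resize(p[150:330,300:460],None,fx=3.3,fy=3.3))
E
```

```text
[ 0.512  -0.0714  0.1226] 0.008769629405322282 [ 0.02  0.53  0.01  2.18 -0.02  0.44  0.05] 0.040268722356384345
```

View pics/w13.png

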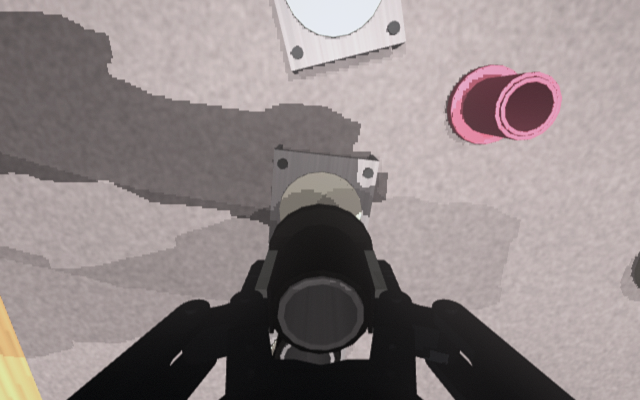

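View pics/s13.png

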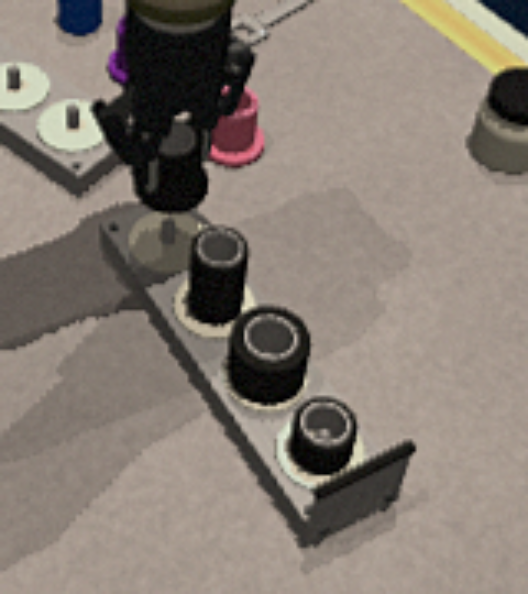

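Aligned over seat 4. It needs to come down 6.45 cm, to a TCP height of 0.058.

apply_moves([
  {"angular":[0,0,0],"dp":[1.5,-0.08,0],"hand":3},
  {"angular":[0,0,0],"dp":[1.7,0,0],"hand":3},
  {"angular":[0,0,0],"dp":[1.6,0,0],"hand":3},
  {"angular":[0,0,0],"dp":[0.9,0,0],"hand":3},
  {"angular":[0,0,0],"dp":[0.4,0,0],"hand":3},
])

```text
time: 39.88
ee_pos: [0.5117, -0.0725, 0.061]
eef_rot: [0.707, -0.0, 0.707, 0.0]
ft_force: [-0.2, 0.9, -2.3]
gripper_width: 0.0407
```

apply_moves([
  {"angular":[0,0,0],"dp":[0,0,0],"hand":3},
  {"angular":[0,0,0],"dp":[0.1,0,0],"hand":3},
  {"angular":[0,0,0],"dp":[0.05,0,0],"hand":3},
  {"angular":[0,0,0],"dp":[0,0,0],"hand":3},
  {"angular":[0,0,0],"dp":[0,0,0],"hand":3},
])

```text
time: 40.5
ee_pos: [0.5121, -0.0725, 0.0604]
eef_rot: [0.707, -0.0, 0.707, -0.0]
ft_force: [-0.7, 0.6, -0.9]
gripper_width: 0.0405
```

apply_moves([
  {"angular":[0,0,0],"dp":[0.1,0,0],"hand":3},
  {"angular":[0,0,0],"dp":[0,0,0],"hand":3},
  {"angular":[0,0,0],"dp":[0,0,0],"hand":3},
  {"angular":[0,0,0],"dp":[0,0,0],"hand":3},
  {"angular":[0,0,0],"dp":[0,0,0],"hand":3},
])

```text
time: 41.12
ee_pos: [0.512, -0.0725, 0.0593]
eef_rot: [0.707, -0.0, 0.707, 0.0]
ft_force: [0.2, -0.4, -1.3]
gripper_width: 0.0403
```

apply_moves([
  {"angular":[0,0,0],"dp":[0.1,0,0],"hand":3},
  {"angular":[0,0,0],"dp":[0.05,0,0],"hand":3},
  {"angular":[0,0,0],"dp":[0.05,0,0],"hand":3},
  {"angular":[0,0,0],"dp":[0,0,0],"hand":3},
  {"angular":[0,0,0],"dp":[0,0,0],"hand":3},
])

```text
time: 41.75
ee_pos: [0.512, -0.0725, 0.058]
eef_rot: [0.707, -0.0, 0.707, 0.0]
ft_force: [-2.5, 0.7, 11.2]
gripper_width: 0.0406
```

Seated. Release and back away so the cameras have a clear view.

apply_moves([
  {"angular":[0,0,0],"dp":[0,0,0],"hand":5},
  {"angular":[0,0,0],"dp":[0,0,0],"hand":6.5},
  {"angular":[0,0,0],"dp":[0,0,0],"hand":8.5},
  {"angular":[0,0,0],"dp":[0,0,0],"hand":8.5},
  {"angular":[0,0,0],"dp":[-1,0,0],"hand":8.5},
])

```text
time: 42.38
ee_pos: [0.5116, -0.0724, 0.0671]
eef_rot: [0.707, -0.0, 0.708, 0.0]
ft_force: [0.5, 0.7, -0.9]
gripper_width: 0.0851
```

apply_moves([
  {"angular":[0,0,0],"dp":[-3,0,0],"hand":8.5},
  {"angular":[0,0,0],"dp":[-5,0,0],"hand":8.5},
  {"angular":[0,0,0],"dp":[-5,0,0],"hand":8.5},
  {"angular":[0,0,0],"dp":[-3,3,0],"hand":8.5},
  {"angular":[0,0,0],"dp":[-2,5,0],"hand":8.5},
])

```text
time: 43.0
ee_pos: [0.5123, 0.0068, 0.2499]
eef_rot: [0.708, 0.001, 0.706, -0.001]
ft_force: [1.1, 1.6, -0.9]
gripper_width: 0.0853
```

apply_moves([
  {"angular":[0,0,0],"dp":[0,5.5,0],"hand":8.5},
  {"angular":[0,0,0],"dp":[0,5.5,0],"hand":8.5},
  {"angular":[0,0,0],"dp":[0,5,0],"hand":8.5},
  {"angular":[0,0,0],"dp":[0,3,0],"hand":8.5},
  {"angular":[0,0,0],"dp":[0,0,0],"hand":8.5},
])

```text
time: 43.62
ee_pos: [0.5114, 0.2002, 0.2478]
eef_rot: [0.707, -0.001, 0.707, 0.002]
ft_force: [0.0, -0.3, 0.0]
gripper_width: 0.0849
```

```bash
sed -e 's/^gb=.*/gb=[(.4868,-.296),(.4952,-.2213),(.5034,-.147),(.512,-.0725)]; H=[.069,.081,.105,.091]; RO=[.023,.03,.022,.021]/' wb.py > wb2.py; python3 wb2.py top side; python3 - <<'E'
from h import *
p,d=imaging.camera("top"); cv2.imwrite("pics/t14.png",cv2.resize(p[160:260,160:520],None,fx=2.2,fy=2.2,interpolation=cv2.INTER_CUBIC))
p,d=imaging.camera("side"); cv2.imwrite("pics/s14.png",cv2.resize(p[120:320,230:440],None,fx=2.9,fy=2.9))
E
```

```text
top [0.5114 0.2002 0.2478] 0.041 43.625
  bush [ 0.4877 -0.2949] z0 0.0682 147 rms 0.0011
  bush [ 0.4959 -0.2215] z0 0.0808 310 rms 0.001
  bush [ 0.504  -0.1478] z0 0.1038 148 rms 0.0008
  bush [ 0.5125 -0.0737] z0 0.0898 119 rms 0.0008
side [0.5115 0.1981 0.2477] 0.03 43.675
  bush [ 0.4851 -0.2932] z0 0.0688 143 rms 0.0009
  bush [ 0.4936 -0.2191] z0 0.0812 253 rms 0.001
  bush [ 0.5009 -0.1456] z0 0.1072 85 rms 0.0013
  bush [ 0.5097 -0.0721] z0 0.0928 77 rms 0.0011
```

View pics/t14.png

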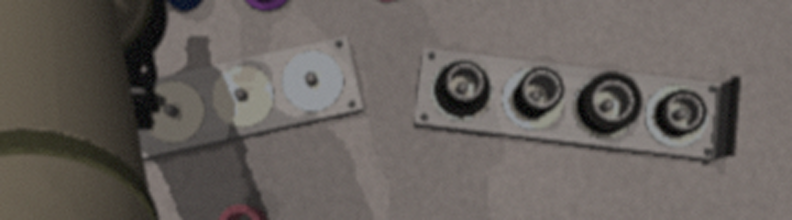

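View pics/s14.png

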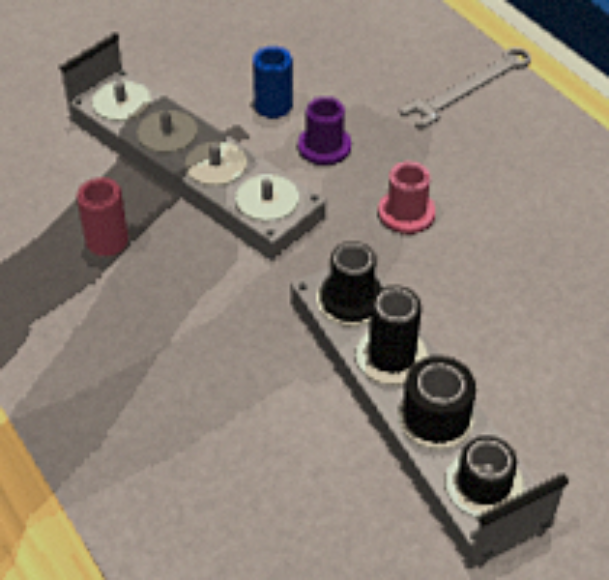

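```bash
python3 -c "
from plant import *
print(close_job())"
```

```text
the job is handed in; nothing more can be done
None
```

I moved the four bushes one at a time, first to last (short, wide, long, flanged). They now stand on seats 1 to 4 of the other rack, with the short one beside its end plate. I handed the job in at about 44 s of the 104 s allowed; no verdict was reported.

- **Position:** in the last top-camera check, every bush was within about 2.5 mm of its measured seat centre. The wide, long and flanged ones were within about 1 mm.
- **Height:** the tops measured 68, 81, 104 and 90 mm. Fully seated they should be 69, 81, 105 and 91 mm, so all four are down on their seats. Each also touched down at the tool height where it was picked up, with 10–12 N of contact.
- **Upright:** both final pictures show all four upright over their pins, with the flange still at the bottom. The coloured look-alikes were not touched.
- **Disagreement:** the cameras differed by 2–4 mm. The side camera put the bushes about 2–3 mm off the top camera's positions and read the long and flanged tops about 2 mm too high. That matches the stated calibration error and is well inside the 9 mm clearance round the pins.

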